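# Change over the tube-sawing fixture

## Robot

A 6-joint arm with a two-finger parallel gripper is mounted at the origin on the work surface. World frame = base frame: x ahead of the robot, y to its left, z up, the work surface at z = 0. Lengths are in mm, angles in degrees, forces in N, time in s.
With the tool pointing down it reaches from about 300 to 850 mm from the base axis. Payload 4.2 kg.
Tool frame: the origin (TCP) lies between the finger pads; the fingertips stand 14 mm ahead of it and the grasp point (between the pads) lies 5 mm behind it (env.finger_overhang is the distance from the TCP to the fingertips, in mm); z points along the fingers, y is the line along which they close (so a half turn about z gives the same grasp; the last joint's range is limited). The gripper opens to 91 mm and grips with 3 to 60 N. Pads are 32 mm wide; open, the fingers measure 118 mm over their backs; the gripper's body (76 mm by 178 mm) begins 60 mm behind the grasp point.
Start: joints at [64.4, 18.312, 89.639, -0, 72.044, -1.146], TCP at [238.031, 523.434, 227.976] pointing down, gripper open.
Joint ranges: [-177.97, 177.97], [-48.28, 115.42], [12.27, 149.76], [-77.06, 257.06], [2.81, 150.46], [-146.56, 146.56]. Speed limits (degrees/s): [147.25, 147.25, 180, 180, 180, 180].

## Interface

Orientations are given as [roll, pitch, yaw] about the fixed x, y, z axes, in that order (R = Rz(yaw) Ry(pitch) Rx(roll)).
In Python, from workcell import status, cams, env, finder gives the robot as it stands.
- The arm moves only by the tool apply_moves, never from a script. Its argument "increments" is a list of rows, each a list of 7 numbers: the opening, from -1 (shut) to 1 (fully open), then the shift along the world's x, y, z in m, then the turn, a rotation vector about the world's x, y, z in degrees. In form: [[gripper, x, y, z, ax, ay, az], ...]. A call has 1 to 5 rows; each row shifts and turns the commanded pose from where the row before left it; what a row does not reach is not made up. A row lasts 1/12 s, in which the tool goes at most 41.7 mm and 7.16 degrees, less where a joint would pass 70% of its speed; a pose out of reach is approached as far as the arm can. A call with a gripper value outside its range is refused whole. The fingers move at their own pace and stop on an object; "newtons" is the grip in N (left out, the last holds). Time passes only in rows, so rows that do not move let the fingers close. It gives the time, the measured TCP pose, the force, the opening and the grip force at its end, in the units of the state.
- status.state(): the state, without advancing time (a new reading comes with each control period).
- cams.grab_frame(name): name is "scene" or "top" or "wrist"; returns a dict with "color" (384x512x3 uint8, red, green, blue), "intrinsics" (3x3 intrinsics, pixels), "R" (3x3) and "t" (3): a world point X has camera coordinates R X + t. Camera axes: x right, y down, z forward; pixel columns grow to the right and rows downward; lengths in mm; the calibration is good to about 2 mm. A picture is of the moment at which its call begins. There is no depth.
- env.job_done(): hands the job in; it is judged then, once.
Trained networks look in the newest picture that a camera, given by its name, has taken for a name from the list of things; names that differ only in an ending like _2 or _b are one class to them, and where a whole thing is asked for, a point or a joint stands for the part that bears it (a point fixed in the world has none). Each returns a list of dicts, best first, with "score" (0 to 1); they miss things now and then, are a little off and sometimes report something else, mostly with a low value. They report only what shows in the picture. A call takes as long as a camera call. They do not tell look-alikes from the thing itself.
- finder.boxes_of(query, camera): "rect" ([left, top, width, height] in pixels, round what is visible of it).
- finder.trace(query, camera): "pixels" (384x512 bool, what is visible of it) and "rect" ([left, top, width, height] in pixels, round what is visible of it).
The state is a dict: "time_s": time; "qpos": joint angles; "qvel": joint speeds; "effort": joint torques, N m; "ee_pos": TCP position; "ee_rot": TCP orientation; "force": force on the tool from outside, world axes, zero at the start; "torque": the same for the moment, N m; "gripper_width": finger opening in mm; "gripper_force": force on a finger pad.
Only numpy, scipy, OpenCV 4.12 (cv2) and the standard library are available. Lean on these libraries where they do the work, as an engineer would, in place of code of your own. Each camera call takes 0.05 s, during which the arm holds its last target. There are 200 camera calls.

## Task

Reload the tube-sawing fixture: turn its black lock handle anticlockwise to its stop, press down the yellow tail plate so that the red clamp bar tips up, take the sawn white pieces out and lay them flat in the zinc tray, and lay every grey square PVC tube offcut in a groove of its own, resting in both rails and centred lengthwise. Then press the clamp bar down onto the grey tubes and turn the lock handle clockwise to its stop. Leave the other things on the bench where they are.

Things in the scene. Friction and masses are not known exactly. Their poses are not given: they have to be found in the camera images.
- rocker (a joint): Clamp rocker of the fixture, rad: 0 = the red bar lies level on the tubes (without tubes it can sink to -0.03), grows as the yellow tail is pressed down and the bar tips up, stop at 0.75. The pivot is stiff: the rocker stays where it is left; pressing it takes 5 to 10 N. While the lock tongue is under its tail it cannot tip up beyond about 0.1 rad.
- pivot (a point): The rocker's pivot on the fixture, 43 mm above the bench; x, y axes are the fixture's, the pivot axis is fixture x. The rocker is a steel beam 22 mm wide and 14 mm thick along fixture y, its middle line 45 mm above the pivot; the clamp bar is 112 mm from the pivot towards -y, the tail plate 66 mm towards +y.
- tail_top (a point): Centre of the top of the yellow tail plate (50 mm along fixture x, 52 mm along y, 8 mm thick), to be pressed; at rocker 0 it is level, 60 mm above the pivot and 66 mm from it towards fixture +y. It moves on an arc about the pivot, down and outwards; at the end of its travel about 42 mm above the bench.
- bar_top (a point): Middle of the top of the red clamp bar (186 mm along fixture x, 24 mm wide, a black rubber pad under it), at the end of the beam; at rocker 0 it is 52 mm above the pivot and 112 mm from it towards fixture -y. It moves on an arc about the pivot. Tipped up fully, it leaves the tubes free from above; down, it lies on the tubes 48 mm from their middle.
- handle (a joint): Lock handle, rad: 0 = its anticlockwise stop (seen from above), the steel tongue under it swung away from the rocker, free; 1.9 = its clockwise stop, the tongue under the rocker's tail, locked. Stays where it is left; turns with about 0.1 N m.
- handle_grip (a point): Middle of the black grip bar of the lock handle, on its vertical turning axis, 105 mm above the bench. The grip bar is 70 mm long along this point's x axis (the tongue points the same way), 16 mm thick, from 87 to 115 mm above the bench.
- groove0 (a point): Centre of a tube seated in groove 0 of 3 (0 nearest the lock handle, fixture -x; 66 mm apart), 55 mm above the bench. The tube lies along this point's y axis in 42 mm wide slots of two comb rails 18 mm thick, 45 mm either side of here; slot floors 39 mm, teeth 53 mm above the bench; between the rails it is open down to the base plate (230 x 340 mm, 12 mm thick, bolted down).
- groove1 (a point): Centre of a tube seated in groove 1 of 3 (0 nearest the lock handle, fixture -x; 66 mm apart), 55 mm above the bench. The tube lies along this point's y axis in 42 mm wide slots of two comb rails 18 mm thick, 45 mm either side of here; slot floors 39 mm, teeth 53 mm above the bench; between the rails it is open down to the base plate (230 x 340 mm, 12 mm thick, bolted down).
- groove2 (a point): Centre of a tube seated in groove 2 of 3 (0 nearest the lock handle, fixture -x; 66 mm apart), 55 mm above the bench. The tube lies along this point's y axis in 42 mm wide slots of two comb rails 18 mm thick, 45 mm either side of here; slot floors 39 mm, teeth 53 mm above the bench; between the rails it is open down to the base plate (230 x 340 mm, 12 mm thick, bolted down).
- white0_mid (a point): Centre of a sawn white square PVC tube (absent: None), 130 mm long, 32 mm square (grip it from outside), 0.11 kg; its length is along this point's x axis. At the start it lies in one of the grooves.
- white1_mid (a point): Centre of a sawn white square PVC tube (absent: None), 130 mm long, 32 mm square (grip it from outside), 0.11 kg; its length is along this point's x axis. At the start it lies in one of the grooves.
- white2_mid (a point): Centre of a sawn white square PVC tube (absent: None), 130 mm long, 32 mm square (grip it from outside), 0.11 kg; its length is along this point's x axis. At the start it lies in one of the grooves.
- grey0_mid (a point): Centre of a grey square PVC tube offcut (absent: None), 130 mm long, 32 mm square (grip it from outside), 0.11 kg; its length is along this point's x axis. At the start it lies flat on the bench.
- grey1_mid (a point): Centre of a grey square PVC tube offcut (absent: None), 130 mm long, 32 mm square (grip it from outside), 0.11 kg; its length is along this point's x axis. At the start it lies flat on the bench.
- grey2_mid (a point): Centre of a grey square PVC tube offcut (absent: None), 130 mm long, 32 mm square (grip it from outside), 0.11 kg; its length is along this point's x axis. At the start it lies flat on the bench.
- tray: Fixed zinc tray, outside 170 mm (its x) by 190 mm (its y), 32 mm high, walls and floor 3 mm; origin at the centre of its underside.
- scraper: Bystander: putty scraper, 180 mm long, flat on the bench; origin near its middle.
- primer: Bystander: can of primer, 72 mm across, 100 mm high; origin under it.
- tape_measure: Bystander: yellow tape measure, 70 x 32 x 64 mm; origin under it.
- screwdriver: Bystander: screwdriver, 200 mm long, lying flat; origin near its middle.
Not all that is in view belongs to the job. What is shaped like the part that bears grey1_mid but purple is not meant.

How it is judged (in metres and radians):
On the way, in this order (a step that is already met when the one before it is completed fails the run):
1. lock handle turned anticlockwise to its stop, the clamp bar still down (value of joint each of handle, rocker below 0.12 rad), for 0.2 s.
2. yellow tail plate pressed down so that the clamp bar tips up (rocker beyond 0.5 rad, the robot pressing on the plate) (value of joint rocker above 0.5 rad and contact force between any of the fingers, the arm and tail_plate above 0.5 N), for 0.05 s.
3. with the bar still up, all white pieces lie in the tray and all grey tubes in grooves of their own (value of joint rocker above 0.35 rad and x of white0_mid in the frame of tray between -0.08 and 0.08 m and y of white0_mid in the frame of tray between -0.09 and 0.09 m and z of each of white0_mid, white1_mid, white2_mid in the frame of tray below 0.03 m and x of white1_mid in the frame of tray between -0.08 and 0.08 m and y of white1_mid in the frame of tray between -0.09 and 0.09 m and x of white2_mid in the frame of tray between -0.08 and 0.08 m and y of white2_mid in the frame of tray between -0.09 and 0.09 m and height (world z) of grey0_mid between 0.049 and 0.061 m and angle between the x axis of each of grey0_mid, grey1_mid, grey2_mid and the y axis of groove1, either way round below 0.12 rad and (horizontal distance between grey0_mid and groove0 below 0.025 m or horizontal distance between grey0_mid and groove1 below 0.025 m or horizontal distance between grey0_mid and groove2 below 0.025 m) and height (world z) of grey1_mid between 0.049 and 0.061 m and (horizontal distance between grey1_mid and groove0 below 0.025 m or horizontal distance between grey1_mid and groove1 below 0.025 m or horizontal distance between grey1_mid and groove2 below 0.025 m) and height (world z) of grey2_mid between 0.049 and 0.061 m and (horizontal distance between grey2_mid and groove0 below 0.025 m or horizontal distance between grey2_mid and groove1 below 0.025 m or horizontal distance between grey2_mid and groove2 below 0.025 m)), for 0.3 s.
4. clamp bar pressed down onto the grey tubes, the lock still open (value of joint rocker below 0.06 rad and value of joint handle below 0.5 rad and x of white0_mid in the frame of tray between -0.08 and 0.08 m and y of white0_mid in the frame of tray between -0.09 and 0.09 m and z of each of white0_mid, white1_mid, white2_mid in the frame of tray below 0.03 m and x of white1_mid in the frame of tray between -0.08 and 0.08 m and y of white1_mid in the frame of tray between -0.09 and 0.09 m and x of white2_mid in the frame of tray between -0.08 and 0.08 m and y of white2_mid in the frame of tray between -0.09 and 0.09 m and height (world z) of grey0_mid between 0.049 and 0.061 m and angle between the x axis of each of grey0_mid, grey1_mid, grey2_mid and the y axis of groove1, either way round below 0.12 rad and (horizontal distance between grey0_mid and groove0 below 0.025 m or horizontal distance between grey0_mid and groove1 below 0.025 m or horizontal distance between grey0_mid and groove2 below 0.025 m) and height (world z) of grey1_mid between 0.049 and 0.061 m and (horizontal distance between grey1_mid and groove0 below 0.025 m or horizontal distance between grey1_mid and groove1 below 0.025 m or horizontal distance between grey1_mid and groove2 below 0.025 m) and height (world z) of grey2_mid between 0.049 and 0.061 m and (horizontal distance between grey2_mid and groove0 below 0.025 m or horizontal distance between grey2_mid and groove1 below 0.025 m or horizontal distance between grey2_mid and groove2 below 0.025 m)), for 0.2 s.
5. lock handle turned clockwise to its stop, the bar still down (value of joint handle above 1.78 rad and value of joint rocker below 0.06 rad), for 0.2 s.
At the end, for the whole second after the job is handed in: Whites lie flat in the tray; each grey lies in a groove, its centre within 25 mm of the groove's point in plan and 6 mm in height, parallel within 0.12 rad; bar down (rocker below 0.06 rad); lock at its clockwise stop (above 1.78 rad) (all of step 5 and x of white0_mid in the frame of tray between -0.08 and 0.08 m and y of white0_mid in the frame of tray between -0.09 and 0.09 m and z of each of white0_mid, white1_mid, white2_mid in the frame of tray below 0.03 m and x of white1_mid in the frame of tray between -0.08 and 0.08 m and y of white1_mid in the frame of tray between -0.09 and 0.09 m and x of white2_mid in the frame of tray between -0.08 and 0.08 m and y of white2_mid in the frame of tray between -0.09 and 0.09 m and height (world z) of grey0_mid between 0.049 and 0.061 m and angle between the x axis of each of grey0_mid, grey1_mid, grey2_mid and the y axis of groove1, either way round below 0.12 rad and (horizontal distance between grey0_mid and groove0 below 0.025 m or horizontal distance between grey0_mid and groove1 below 0.025 m or horizontal distance between grey0_mid and groove2 below 0.025 m) and height (world z) of grey1_mid between 0.049 and 0.061 m and (horizontal distance between grey1_mid and groove0 below 0.025 m or horizontal distance between grey1_mid and groove1 below 0.025 m or horizontal distance between grey1_mid and groove2 below 0.025 m) and height (world z) of grey2_mid between 0.049 and 0.061 m and (horizontal distance between grey2_mid and groove0 below 0.025 m or horizontal distance between grey2_mid and groove1 below 0.025 m or horizontal distance between grey2_mid and groove2 below 0.025 m)); the robot touches nothing.
It fails at once if the scraper is pushed more than 40 mm aside (distance of scraper from where it was at the start of the episode above 0.04 m).
It fails at once if the primer is pushed more than 40 mm aside (distance of primer from where it was at the start of the episode above 0.04 m).
It fails at once if the tape measure is pushed more than 40 mm aside (distance of tape_measure from where it was at the start of the episode above 0.04 m).
It fails at once if the screwdriver is pushed more than 40 mm aside (distance of screwdriver from where it was at the start of the episode above 0.04 m).
Of white0, white1, white2 only 1 to 2 are there at a start; the rules pass over those that are not, and their reading is None.
Of grey0, grey1, grey2 only 2 to 3 are there at a start; the rules pass over those that are not, and their reading is None.
At some moment in a run one of grey0, grey1, grey2 may be knocked a few centimetres aside while the robot is not near it.
Once in a run the grip may slacken for a moment while it holds something.
It also fails if it takes over 210 s, if anything falls off the work surface, if the arm or the gripper's body presses on something with over 40 N, if the wrist force passes 120 N, or if a joint passes its speed limit or range.

## Working session

There is one attempt and no reset: what is moved stays moved. The work goes in short steps, Python scripts to look and compute and a tool call to move; the robot and the scene stay as the last step left them, time stands still between calls to the robot, and variables do not carry over. Pictures are saved under pics/ and viewed, at most 14 in all, crops included, and the job is handed in when it is done.

Besides the shell and the picture viewer there is one more tool, called after "Request:" as a command line: name --pt "numbers of a row" for each row, then --argument value for the rest. apply_moves: Moves the arm, as the interface text tells. Its arguments: {"type":"object","properties":{"increments":{"type":"array","items":{"type":"array","items":{"type":"number"}}},"newtons":{"type":"number"}},"required":["increments"]}

```bash
mkdir -p pics; ls; cat > h.py <<'E'
import numpy as np, cv2
from workcell import status, cams, env, finder
def grab(n,f=None):
    g=cams.grab_frame(n)
    if f: cv2.imwrite('pics/'+f,cv2.cvtColor(g['color'],cv2.COLOR_RGB2BGR))
    return g
def unproj(g,px,z):
    K,R,t=map(np.array,(g['intrinsics'],g['R'],g['t'])); c=-R.T@t
    p=np.atleast_2d(np.array(px,float)); d=(np.linalg.inv(K)@np.c_[p,np.ones(len(p))].T).T@R
    return c+d*((z-c[2])/d[:,2])[:,None]
def proj(g,X):
    K,R,t=map(np.array,(g['intrinsics'],g['R'],g['t'])); q=(np.atleast_2d(X)@R.T+t)@K.T
    return q[:,:2]/q[:,2:]
E
python3 - <<'E'
from h import *
for n in('scene','top'):
    g=grab(n,n+'0.png'); K,R,t=map(np.array,(g['intrinsics'],g['R'],g['t'])); print(n,-R.T@t,K[0,0])
    for q in ['rocker','handle','tail_top','bar_top','handle_grip','white0_mid','grey0_mid','tray','scraper','primer','tape_measure','screwdriver']:
        print(q,[(np.round(b['rect']).tolist(),round(b['score'],2)) for b in finder.boxes_of(q,n)[:6]])
E
```

```text
pics
scene [1274.84943657  349.10588159  691.16216929] 348.28629564701976
rocker [([324.0, 197.0, 102.0, 49.0], 0.92)]
handle [([346.0, 179.0, 28.0, 26.0], 0.68), ([400.0, 203.0, 26.0, 42.0], 0.67)]
tail_top [([325.0, 196.0, 98.0, 54.0], 0.87), ([192.0, 189.0, 32.0, 28.0], 0.56)]
bar_top []
handle_grip [([408.0, 206.0, 13.0, 24.0], 0.63)]
white0_mid []
grey0_mid []
tray [([188.0, 151.0, 66.0, 39.0], 0.69)]
scraper [([202.0, 252.0, 75.0, 42.0], 0.91), ([285.0, 191.0, 149.0, 111.0], 0.63)]
primer [([174.0, 208.0, 30.0, 45.0], 0.69)]
tape_measure [([348.0, 180.0, 28.0, 25.0], 0.92), ([280.0, 189.0, 154.0, 113.0], 0.49)]
screwdriver [([283.0, 280.0, 79.0, 43.0], 0.79)]
top [ 243.94846654  -92.90895093 1925.86919422] 498.65954631316816
rocker [([136.0, 169.0, 60.0, 48.0], 0.96)]
handle [([144.0, 192.0, 4.0, 29.0], 0.55), ([257.0, 196.0, 9.0, 35.0], 0.39)]
tail_top [([137.0, 166.0, 62.0, 49.0], 0.86)]
bar_top [([137.0, 170.0, 65.0, 45.0], 0.9), ([134.0, 159.0, 95.0, 74.0], 0.48)]
handle_grip [([142.0, 188.0, 13.0, 32.0], 0.69), ([254.0, 195.0, 14.0, 36.0], 0.27)]
white0_mid []
grey0_mid [([135.0, 165.0, 64.0, 51.0], 0.34)]
tray [([296.0, 198.0, 49.0, 44.0], 0.79)]
scraper [([214.0, 118.0, 52.0, 15.0], 0.98)]
primer [([275.0, 118.0, 15.0, 26.0], 0.54), ([134.0, 155.0, 97.0, 71.0], 0.52), ([294.0, 197.0, 51.0, 48.0], 0.26)]
tape_measure [([184.0, 236.0, 22.0, 12.0], 0.71), ([142.0, 194.0, 9.0, 23.0], 0.17)]
screwdriver [([183.0, 129.0, 27.0, 11.0], 0.47)]
```

```bash
python3 -c "
import cv2
a=cv2.imread('pics/top0.png');cv2.imwrite('pics/top0b.png',cv2.resize(a,(800,600),interpolation=2))"
```

```text
(no output)
```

View pics/top0b.png

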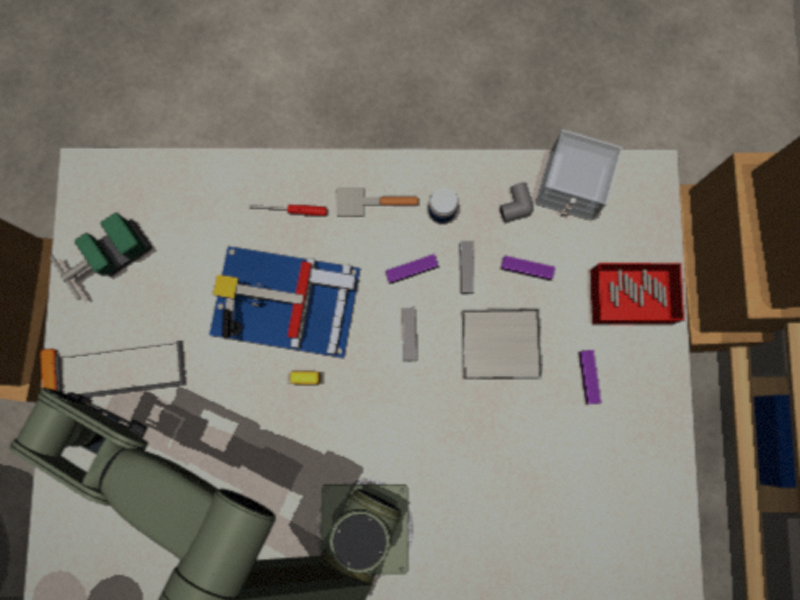

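View pics/scene0.png

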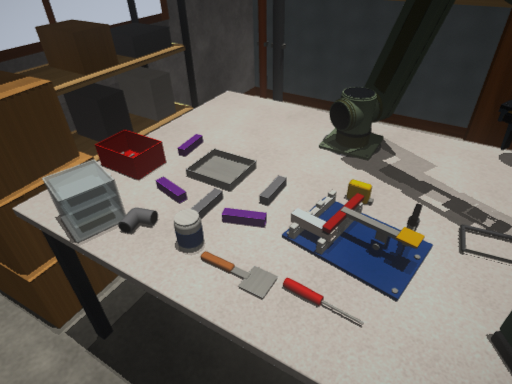

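```bash
python3 - <<'E'
from h import *
g=grab('top'); s=np.array
P=dict(tail=(225,287,103),bar=(300,300,95),grip=(230,322,105),fixc=(286,302,12),white=(332,278,71),greyA=(466,267,32),greyB=(409,334,32),tray=(501,343,16),tape=(306,377,64),primer=(443,206,100),corner1=(230,248,12),corner2=(360,268,12),corner3=(345,357,12),corner4=(211,337,12))
for k,(u,v,z) in P.items(): print(k,np.round(unproj(g,(u/1.5625,v/1.5625),z)[0]))
w=grab('wrist','w0.png');K,R,t=map(np.array,(w['intrinsics'],w['R'],w['t']))
st=status.state();print('wristcam',-R.T@t,R,K[0,0],st['ee_pos'],st['ee_rot'])
E
```

```text
tail [562. 329. 103.]
bar [533. 151.  95.]
grip [478. 313. 105.]
fixc [541. 196.  12.]
white [591.  78.  71.]
greyA [ 627. -250.   32.]
greyB [ 460. -109.   32.]
tray [ 440. -336.   16.]
tape [353. 136.  64.]
primer [ 764. -190.  100.]
corner1 [678. 341.  12.]
corner2 [628.  14.  12.]
corner3 [405.  48.  12.]
corner4 [453. 379.  12.]
wristcam [166.99272481 556.54956077 384.09621302] [[ 4.13381458e-01  9.10557777e-01 -5.52395380e-04]
 [ 8.74060038e-01 -3.96641774e-01  2.80525137e-01]
 [ 2.55215242e-01 -1.16446717e-01 -9.59846520e-01]] 338.2100362213551 [238.02859644 523.43416282 227.94578137] [ 1.79996727e+02 -1.00472148e-03  1.55545357e+02]
```

Request:
apply_moves --pt "1 0.02 -0.025 0.013 0 0 0" --pt "1 0.02 -0.025 0.013 0 0 0" --pt "1 0.02 -0.025 0.013 0 0 0" --pt "1 0.02 -0.025 0.013 0 0 0" --pt "1 0.02 -0.025 0.013 0 0 0"

```text
time_s: 1.82
ee_pos: [338.6, 397.2, 293.6]
ee_rot: [180.0, 0.0, 155.6]
force: [0.6, 0.7, -0.0]
gripper_width: 90.9
gripper_force: 0.0
```

Request:
apply_moves --pt "1 0.02 -0.025 0.013 0 0 3" --pt "1 0.02 -0.025 0.013 0 0 3" --pt "1 0.02 -0.025 0.013 0 0 3" --pt "1 0.02 -0.025 0.013 0 0 3" --pt "1 0.02 -0.025 0.013 0 0 3"

```text
time_s: 2.23
ee_pos: [438.7, 272.0, 358.8]
ee_rot: [180.0, 0.0, 170.7]
force: [1.3, 0.9, 0.2]
gripper_width: 91.2
gripper_force: 0.0
```

```bash
python3 - <<'E'
from h import *
w=grab('wrist');cv2.imwrite('pics/w1.png',cv2.cvtColor(cv2.resize(w['color'],(800,600),interpolation=2),cv2.COLOR_RGB2BGR))
print(status.state()['ee_pos'],status.state()['ee_rot'])
g=grab('top');a=g['color'][180:384,0:300];cv2.imwrite('pics/top1.png',cv2.cvtColor(cv2.resize(a,None,fx=2.5,fy=2.5),cv2.COLOR_RGB2BGR))
for q in ['tail_top','bar_top','handle_grip','white0_mid','grey0_mid']:
  print(q,[(np.round(b['rect']).tolist(),round(b['score'],2)) for b in finder.boxes_of(q,'wrist')[:6]])
E
```

```text
[443.00382966 268.3478338  361.37629123] [-179.96932744    0.48166431  170.55578412]
tail_top []
bar_top [([174.0, 169.0, 162.0, 103.0], 0.62)]
handle_grip [([293.0, 152.0, 25.0, 75.0], 0.81), ([146.0, 343.0, 38.0, 9.0], 0.64)]
white0_mid []
grey0_mid []
```

View pics/w1.png

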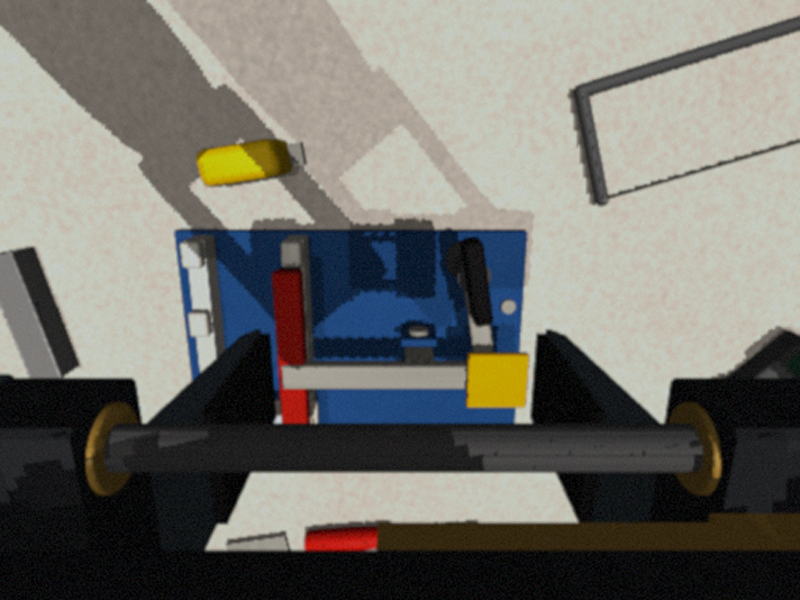

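View pics/top1.png

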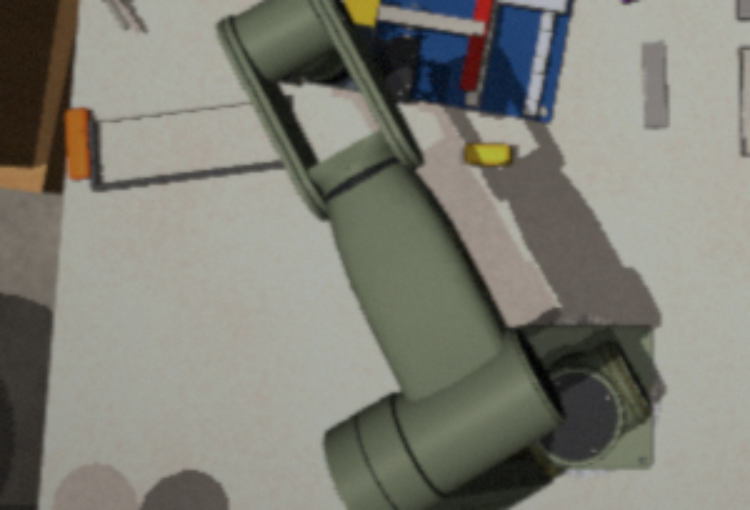

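```bash
python3 - <<'E'
from h import *
w=grab('wrist');f=lambda *p: [np.round(unproj(w,(u/1.5625,v/1.5625),z)[0],1) for u,v,z in p]
print('tail',f((467,354,103),(526,353,103),(528,407,103),(467,408,103),(497,380.5,103)))
print('bar end',f((274,270,95),(302,268,95)),'beam',f((283,377,95),(470,376,95)))
print('grip',f((465,242,115),(480,242,115),(490,322,115),(470,324,115)))
print('plate',f((177,230,12),(527,231,12)))
E
```

```text
tail [array([536.7, 312.3, 103. ]), array([543.8, 361. , 103. ]), array([594. , 357.8, 103. ]), array([586.4, 305.8, 103. ]), array([564.8, 334.2, 103. ])]
bar end [array([441.8, 167.3,  95. ]), array([443.9, 190.2,  95. ])] beam [array([535.7, 153.2,  95. ]), array([560.8, 312.7,  95. ])]
grip [array([440.1, 321.9, 115. ]), array([442. , 333.2, 115. ]), array([507.3, 333.1, 115. ]), array([506.4, 317.2, 115. ])]
plate [array([404.7,  61.1,  12. ]), array([459.8, 390.5,  12. ])]
```

Request:
apply_moves --pt "1 -0.03 -0.01 0.03 0 0 0" --pt "1 -0.03 -0.01 0.03 0 0 0" --pt "1 0 0 0 0 0 0" --pt "1 0 0 0 0 0 0" --pt "1 0 0 0 0 0 0"

```text
time_s: 3.05
ee_pos: [380.3, 254.8, 414.8]
ee_rot: [-180.0, -0.0, 170.6]
force: [0.5, -0.3, 0.2]
gripper_width: 91.2
gripper_force: 0.0
```

```bash
python3 - <<'E'
from h import *
s=status.state();print(s['ee_pos'],s['ee_rot'],np.abs(s['qvel']).max())
w=grab('wrist');cv2.imwrite('pics/w2.png',cv2.cvtColor(cv2.resize(w['color'][100:290,60:400],None,fx=2.3,fy=2.3,interpolation=2),cv2.COLOR_RGB2BGR))
np.savez('w2.npz',intrinsics=w['intrinsics'],R=w['R'],t=w['t'],color=w['color'])
E
```

```text
[380.27443632 254.84612851 414.78418417] [-1.79998488e+02 -4.49914129e-03  1.70625479e+02] 1.6108732256054075
```

View pics/w2.png

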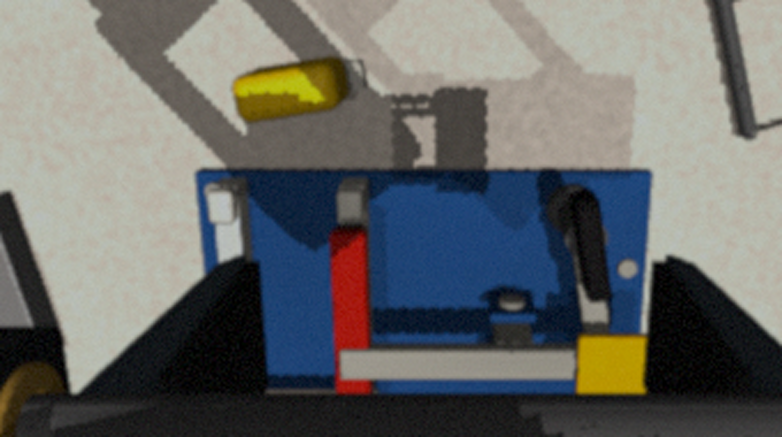

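```bash
python3 - <<'E'
from h import *
w=np.load('w2.npz');f=lambda *p: [np.round(unproj(w,(u/2.3+60,v/2.3+100),z)[0],1).tolist()[:2] for u,v,z in p]
print('tail',f((578,337,103),(647,336,103),(645,394,103),(578,394,103)))
print('bar end',f((331,232,95),(367,228,95)),'beam',f((340,349,95),(340,380,95),(575,348,95),(575,380,95)))
print('grip',f((571,194,115),(593,192,115),(606,298,115),(586,299,115)))
print('plate',f((198,171,12),(652,171,12)))
# fit
from scipy.optimize import least_squares
from scipy.spatial.transform import Rotation as Ro
obs=[((578,337),(-25,40,103)),((647,336),(-25,92,103)),((331,232),(-93,-124,95)),((367,228),(-93,-100,95)),((575,348),(-11,40,95)),((575,380),(11,40,95))]
U=np.array([o[0] for o in obs])/2.3+[60,100];X=np.array([o[1] for o in obs],float)
def r(p):
    c,s=np.cos(p[2]),np.sin(p[2]);W=X.copy();W[:,0]=p[0]+c*X[:,0]-s*X[:,1];W[:,1]=p[1]+s*X[:,0]+c*X[:,1];return (proj(w,W)-U).ravel()
q=least_squares(r,[550,260,-.165]);print(q.x[:2],np.degrees(q.x[2]),np.round(q.fun,1))
E
```

```text
tail [[540.4, 311.0], [547.1, 355.9], [589.6, 350.5], [582.3, 306.0]]
bar end [[445.1, 163.5], [446.2, 187.0]] beam [[527.4, 152.4], [550.2, 147.7], [552.2, 308.7], [576.1, 305.9]]
grip [[439.0, 317.0], [439.9, 330.3], [510.4, 330.5], [509.0, 318.0]]
plate [[407.5, 58.0], [461.8, 389.1]]
[557.02471347 266.77096904] -10.548949992478757 [-0.2 -0.4  4.   0.7 -1.4 -1.3 -0.8  0.8 -0.3  0.8 -1.2 -0.4]
```

Request:
apply_moves --pt "1 0.004 0.003 -0.008 0 0 -7.1" --pt "1 0.004 0.003 -0.008 0 0 -7.1" --pt "1 0.004 0.003 -0.008 0 0 -7.1" --pt "1 0.004 0.003 -0.008 0 0 -7.1" --pt "1 0.004 0.003 -0.008 0 0 -7.1"

```text
time_s: 3.52
ee_pos: [401.1, 269.6, 372.9]
ee_rot: [-179.8, -0.0, 134.7]
force: [-0.0, -0.2, 0.3]
gripper_width: 91.0
gripper_force: 0.0
```

Request:
apply_moves --pt "1 0.004 0.003 -0.008 0 0 -7.1" --pt "1 0.004 0.003 -0.008 0 0 -7.1" --pt "1 0.004 0.003 -0.008 0 0 -7.1" --pt "1 0.004 0.003 -0.008 0 0 -7.1" --pt "1 0.004 0.003 -0.008 0 0 -7.1"

```text
time_s: 3.93
ee_pos: [421.0, 284.5, 332.8]
ee_rot: [-179.8, 0.1, 99.2]
force: [-0.1, 0.7, -0.4]
gripper_width: 91.3
gripper_force: 0.0
```

Request:
apply_moves --pt "1 0.004 0.003 -0.008 0 0 -7.1" --pt "1 0.004 0.003 -0.008 0 0 -7.1" --pt "1 0.004 0.003 -0.008 0 0 -7.1" --pt "1 0.004 0.003 -0.008 0 0 -7.1" --pt "1 0.004 0.003 -0.008 0 0 -7.1"

```text
time_s: 4.35
ee_pos: [440.9, 299.5, 292.7]
ee_rot: [-179.9, 0.2, 63.7]
force: [0.2, -0.3, -0.3]
gripper_width: 91.1
gripper_force: 0.0
```

Request:
apply_moves --pt "1 0.004 0.003 -0.008 0 0 -7.1" --pt "1 0.004 0.003 -0.008 0 0 -7.1" --pt "1 0.004 0.003 -0.008 0 0 -7.1" --pt "1 0.004 0.003 -0.008 0 0 -7.1" --pt "1 0.004 0.003 -0.008 0 0 -7.1"

```text
time_s: 4.77
ee_pos: [460.7, 314.4, 252.7]
ee_rot: [180.0, 0.2, 28.2]
force: [0.2, 0.2, 0.0]
gripper_width: 91.1
gripper_force: 0.0
```

Request:
apply_moves --pt "1 0.004 0.003 -0.008 0 0 -7.1" --pt "1 0.004 0.003 -0.008 0 0 -7.1" --pt "1 0.004 0.003 -0.008 0 0 -7.1" --pt "1 0.002 0 0 0 0 -7.1" --pt "1 0 0 0 0 0 0"

```text
time_s: 5.18
ee_pos: [474.6, 323.2, 228.4]
ee_rot: [179.8, 0.2, 0.0]
force: [-0.0, -0.2, -0.4]
gripper_width: 91.3
gripper_force: 0.0
```

```bash
python3 - <<'E'
from h import *
w=grab('wrist','w3.png');w=grab('wrist','w3.png')
s=status.state();print(s['ee_pos'],s['ee_rot'],s['qpos'])
for b in finder.trace('handle_grip','wrist')[:3]:
    m=b['pixels'];v,u=np.nonzero(m);P=unproj(w,np.c_[u,v],115)[:,:2];r=cv2.minAreaRect(P.astype(np.float32));print(b['rect'],b['score'],r)
np.savez('w3.npz',intrinsics=w['intrinsics'],R=w['R'],t=w['t'])
E
```

```text
[474.53882276 323.26272129 229.80611246] [1.79913015e+02 1.31568473e-01 3.27262120e-01] [ 3.31166848e+01  1.82548985e+01  8.94539766e+01 -1.96538513e-03
  7.24488369e+01  1.22789918e+02]
[239.1, 107.2, 35.3, 118.5] 0.63 ((494.3735656738281, 325.5697937011719), (25.55036163330078, 97.42739868164062), 89.43767547607422)
[211.6, 0.0, 295.0, 210.6] 0.5 ((552.7935791015625, 259.0267333984375), (198.96875, 165.0305633544922), 80.55233001708984)
```

View pics/w3.png

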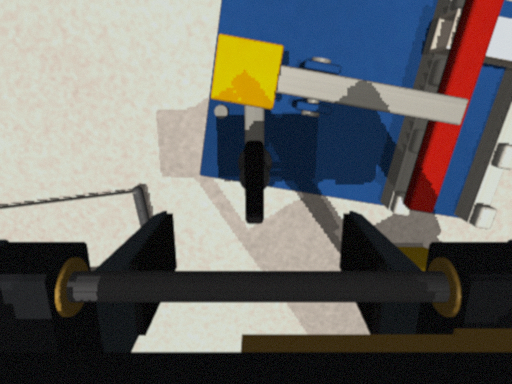

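```bash
python3 - <<'E'
from h import *
w=np.load('w3.npz');f=lambda z,*p: np.round(unproj(w,p,z)[:,:2],1).tolist()
print('grip',f(115,(246,143),(263,142),(262,222),(247,221)))
print('tail',f(103,(222,34),(284,46),(275,109),(211,96)))
print('beam',f(95,(281,66),(468,97),(277,92),(462,123)))
print('plate',f(12,(201,173),(221,0)))
from scipy.optimize import least_squares
obs=[((222,34),(25,92,103)),((284,46),(25,40,103)),((275,109),(-25,40,103)),((211,96),(-25,92,103)),((281,66),(11,40,95)),((277,92),(-11,40,95)),((468,97),(11,-124,95)),((462,123),(-11,-124,95))]
U=np.array([o[0] for o in obs],float);X=np.array([o[1] for o in obs],float)
def r(p):
    c,s=np.cos(p[2]),np.sin(p[2]);W=X.copy();W[:,0]=p[0]+c*X[:,0]-s*X[:,1];W[:,1]=p[1]+s*X[:,0]+c*X[:,1];return (proj(w,W)-U)[sel].ravel()
for sel in (range(8),range(6)):
  sel=list(sel);q=least_squares(r,[550,260,-.165]);print(q.x[:2],np.degrees(q.x[2]),np.round(q.fun,1))
E
```

```text
grip [[514.4, 332.6], [515.2, 319.0], [446.7, 319.1], [447.6, 332.0]]
tail [[596.1, 351.0], [587.9, 303.2], [540.4, 309.2], [550.3, 360.9]]
beam [[573.8, 304.6], [550.5, 148.9], [553.6, 307.4], [529.3, 150.2]]
plate [[464.7, 386.7], [640.3, 359.8]]
[558.0136663  267.41540079] -9.170033723611672 [-4.4 -1.8  0.4 -1.7 -2.   0.8 -1.6  2.9 -0.6 -1.9 -1.5  0.1  6.5  1.8
  3.7  2.3]
[556.82757163 266.29389435] -10.106285242083855 [-2.  -2.1  2.5 -0.8 -1.   1.4 -0.4  2.4  1.1 -1.1 -0.2  0.8]
```

Request:
apply_moves --pt "1 0.0035 0.002 -0.03 0 0 0" --pt "1 0 0 -0.035 0 0 0" --pt "1 0 0 -0.035 0 0 0" --pt "1 0 0 -0.028 0 0 0" --pt "1 0 0 0 0 0 0"

```text
time_s: 5.75
ee_pos: [474.5, 323.0, 97.7]
ee_rot: [179.6, 0.6, 0.3]
force: [-0.9, -0.8, -0.5]
gripper_width: 91.2
gripper_force: 0.0
```

Request:
apply_moves --pt "-1 0 0 0 0 0 0" --pt "-1 0 0 0 0 0 0" --pt "-1 0 0 0 0 0 0" --pt "-1 0 0 0 0 0 0" --pt "-1 0 0 0 0 0 0" --newtons 20

```text
time_s: 6.17
ee_pos: [479.0, 325.8, 105.0]
ee_rot: [-179.9, -0.2, 0.2]
force: [0.5, 0.0, -0.3]
gripper_width: 61.1
gripper_force: 0.0
```

Request:
apply_moves --pt "-1 0 0 0 0 0 0" --pt "-1 0 0 0 0 0 0" --pt "-1 0 0 0 0 0 0" --pt "-1 0 0 0 0 0 0" --pt "-1 0 0 0 0 0 0"

```text
time_s: 6.58
ee_pos: [478.1, 325.3, 103.3]
ee_rot: [180.0, 0.0, 0.1]
force: [0.4, 0.6, 0.2]
gripper_width: 27.4
gripper_force: 0.0
```

Request:
apply_moves --pt "-1 0 0 0 0 0 0" --pt "-1 0 0 0 0 0 0" --pt "-1 0 0 0 0 0 0" --pt "-1 0 0 0 0 0 0"

```text
time_s: 6.92
ee_pos: [478.2, 326.1, 103.3]
ee_rot: [-179.9, -0.0, 0.1]
force: [-0.7, 3.8, -1.4]
gripper_width: 15.7
gripper_force: 20.0
```

Request:
apply_moves --pt "-1 0 0 0 0 0 5" --pt "-1 0 0 0 0 0 7" --pt "-1 0 0 0 0 0 7" --pt "-1 0 0 0 0 0 7" --pt "-1 0 0 0 0 0 7"

```text
time_s: 7.33
ee_pos: [478.0, 326.6, 103.3]
ee_rot: [-179.9, -0.1, 33.4]
force: [-1.1, 6.1, -1.5]
gripper_width: 16.3
gripper_force: 20.0
```

Request:
apply_moves --pt "-1 0 0 0 0 0 7" --pt "-1 0 0 0 0 0 7" --pt "-1 0 0 0 0 0 7" --pt "-1 0 0 0 0 0 7" --pt "-1 0 0 0 0 0 7"

```text
time_s: 7.75
ee_pos: [477.6, 327.0, 103.3]
ee_rot: [-179.9, -0.1, 68.4]
force: [-2.4, 7.7, -2.4]
gripper_width: 15.7
gripper_force: 20.0
```

Request:
apply_moves --pt "-1 0 0 0 0 0 7" --pt "-1 0 0 0 0 0 7" --pt "-1 0 0 0 0 0 7" --pt "-1 0 0 0 0 0 7" --pt "-1 0 0 0 0 0 7"

```text
time_s: 8.17
ee_pos: [477.1, 326.8, 103.3]
ee_rot: [-179.9, -0.2, 103.4]
force: [-3.1, 3.2, -0.5]
gripper_width: 17.5
gripper_force: 20.8
```

Request:
apply_moves --pt "-1 0 0 0 0 0 4" --pt "-1 0 0 0 0 0 3" --pt "-1 0 0 0 0 0 0" --pt "-1 0 0 0 0 0 0"

```text
time_s: 8.5
ee_pos: [477.3, 325.7, 103.3]
ee_rot: [-179.9, -0.1, 109.9]
force: [-3.6, 3.6, 0.6]
gripper_width: 20.9
gripper_force: 22.1
```

```bash
python3 - <<'E'
from h import *
s=status.state();print(s['ee_pos'],s['ee_rot'],s['torque'],s['force'])
E
```

```text
[477.31610495 325.69396392 103.26609641] [-1.79914187e+02 -9.60995939e-02  1.09929357e+02] [ 0.60793915  0.6731431  -0.90468301] [-3.60010132  3.58509948  0.58716254]
```

Request:
apply_moves --pt "0 0 0 0 0 0 0" --pt "0 0 0 0 0 0 0" --pt "0 0 0 0 0 0 0" --pt "0 0 0 0 0 0 0" --pt "0 0 0 0 0 0 0"

```text
time_s: 8.92
ee_pos: [478.5, 325.0, 103.4]
ee_rot: [180.0, 0.0, 110.2]
force: [-0.4, 0.3, -0.1]
gripper_width: 45.5
gripper_force: 0.0
```

Request:
apply_moves --pt "0 0 0 0.03 0 0 0" --pt "0 0 0 0.035 0 0 0" --pt "0 0 0 0.035 0 0 0" --pt "0 0 0 0.03 0 0 0" --pt "0 0 0 0 0 0 0"

```text
time_s: 9.33
ee_pos: [481.2, 327.0, 240.4]
ee_rot: [179.2, -0.1, 110.2]
force: [0.1, 0.1, 0.5]
gripper_width: 45.6
gripper_force: 0.0
```

```bash
python3 - <<'E'
from h import *
w=grab('wrist');w=grab('wrist','w4.png')
s=status.state();print(s['ee_pos'],s['ee_rot'],s['gripper_width'])
np.savez('w4.npz',intrinsics=w['intrinsics'],R=w['R'],t=w['t'])
E
```

```text
[478.7619896  325.43890686 234.65993346] [ 1.79812870e+02 -1.49791566e-02  1.10153149e+02] 45.68810799364522
```

View pics/w4.png

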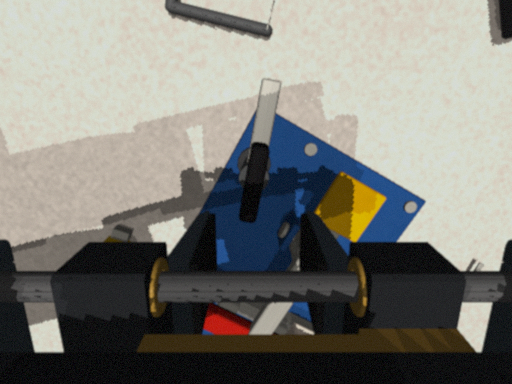

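```bash
python3 - <<'E'
from h import *
w=np.load('w4.npz')
for z,a,b in((115,(251,144),(242,218)),(115,(268,145),(256,220)),(60,(261,80),(253,135)),(70,(280,82),(271,140))):
    p=unproj(w,[b,a],z)[:,:2];d=p[1]-p[0];print(np.round(p,1).tolist(),np.degrees(np.arctan2(d[1],d[0])))
E
```

```text
[[478.9, 295.5], [464.2, 359.6]] 102.95964764475109
[[491.1, 298.0], [477.7, 363.6]] 101.59900017296765
[[465.4, 360.6], [454.9, 411.4]] 101.65467577710707
[[482.8, 363.2], [471.7, 415.5]] 101.97146902362678
```

Request:
apply_moves --pt "-1 0.02 0.003 0 0 0 -6" --pt "-1 0.02 0.003 0 0 0 -6" --pt "-1 0.02 0.003 0 0 0 -6" --pt "-1 0.02 0.003 0 0 0 -6" --pt "-1 0.018 0.003 0 0 0 -5.7"

```text
time_s: 9.85
ee_pos: [576.6, 339.8, 230.9]
ee_rot: [-179.8, 0.2, 80.1]
force: [1.1, 0.1, -0.3]
gripper_width: 14.8
gripper_force: 0.0
```

Request:
apply_moves --pt "-1 0 0 -0.03 0 0 0" --pt "-1 0 0 -0.03 0 0 0" --pt "-1 0 0 -0.03 0 0 0" --pt "-1 0 0 -0.012 0 0 0" --pt "-1 0 0 0 0 0 0"

```text
time_s: 10.27
ee_pos: [573.5, 338.7, 126.0]
ee_rot: [-179.5, 0.4, 80.4]
force: [0.1, 0.4, -0.6]
gripper_width: 0.3
gripper_force: 0.0
```

Request:
apply_moves --pt "-1 0 0.0 -0.005 0 0 0" --pt "-1 0 0.002 -0.005 0 0 0" --pt "-1 0 0.002 -0.005 0 0 0" --pt "-1 0 0.002 -0.005 0 0 0" --pt "-1 0 0.002 -0.005 0 0 0"

```text
time_s: 10.68
ee_pos: [578.0, 350.8, 109.9]
ee_rot: [179.7, -0.4, 80.4]
force: [-0.8, 3.7, 10.8]
gripper_width: 0.3
gripper_force: 5.7
```

Request:
apply_moves --pt "-1 0.001 0.002 -0.005 0 0 0" --pt "-1 0.001 0.002 -0.005 0 0 0" --pt "-1 0 0.002 -0.005 0 0 0" --pt "-1 0 0.002 -0.005 0 0 0" --pt "-1 0 0.002 -0.005 0 0 0"

```text
time_s: 11.1
ee_pos: [580.2, 363.3, 85.7]
ee_rot: [179.6, -0.7, 80.4]
force: [-0.2, 7.7, 8.4]
gripper_width: 0.3
gripper_force: 5.4
```

Request:
apply_moves --pt "-1 0 0 -0.005 0 0 0" --pt "-1 0 0.001 -0.005 0 0 0" --pt "-1 0 0.001 -0.005 0 0 0" --pt "-1 0 0 -0.004 0 0 0" --pt "-1 0 0 0 0 0 0"

```text
time_s: 11.52
ee_pos: [580.9, 367.3, 65.8]
ee_rot: [179.6, -0.9, 80.4]
force: [1.0, 11.6, 5.2]
gripper_width: 0.6
gripper_force: 5.5
```

```bash
python3 - <<'E'
from h import *
s=status.state();print(s['ee_pos'],s['force'])
g=grab('scene');cv2.imwrite('pics/s1.png',cv2.cvtColor(cv2.resize(g['color'][130:300,230:450],None,fx=3,fy=3,interpolation=2),cv2.COLOR_RGB2BGR))
E
```

```text
[580.88349998 367.29312425  65.81101896] [ 0.99961229 11.60137981  5.18010291]
```

View pics/s1.png

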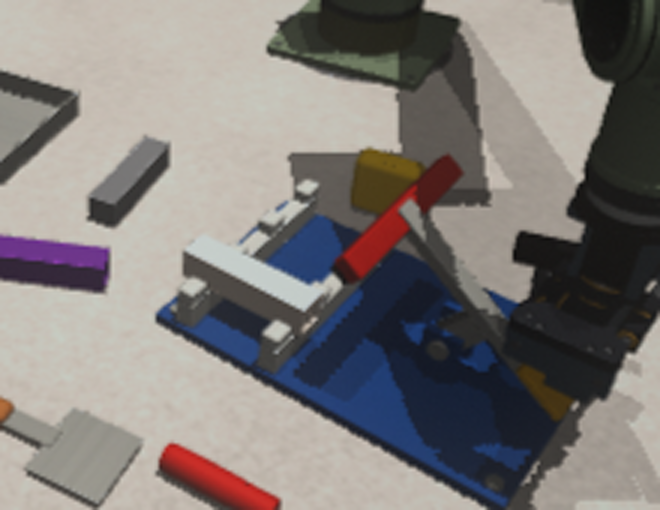

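Request:
apply_moves --pt "-1 0 0 0.02 0 0 0" --pt "0.3 0 0 0.04 0 0 0" --pt "0.3 0 0 0.04 0 0 0" --pt "0.3 0 0 0.04 0 0 0" --pt "0.3 0 0 0.04 0 0 0"

```text
time_s: 11.98
ee_pos: [578.0, 360.6, 245.3]
ee_rot: [179.9, -0.1, 80.5]
force: [1.2, 1.3, -0.4]
gripper_width: 24.2
gripper_force: 0.0
```

Request:
apply_moves --pt "0.3 -0.006 -0.038 0.012 0 0 0" --pt "0.3 -0.006 -0.038 0.012 0 0 0" --pt "0.3 -0.006 -0.038 0.012 0 0 0" --pt "0.3 -0.006 -0.038 0.012 0 0 0" --pt "0.3 -0.006 -0.038 0.012 0 0 0"

```text
time_s: 12.4
ee_pos: [547.7, 169.0, 303.9]
ee_rot: [179.9, -0.1, 80.5]
force: [0.6, -1.1, 0.9]
gripper_width: 57.4
gripper_force: 0.0
```

Request:
apply_moves --pt "0.3 -0.005 -0.038 0.01 0 0 0" --pt "0.3 -0.005 -0.038 0.01 0 0 0" --pt "0.3 -0.005 -0.038 0.01 0 0 0" --pt "0.3 -0.005 -0.038 0 0 0 0" --pt "0.3 0 0 0 0 0 0"

```text
time_s: 12.82
ee_pos: [527.6, 12.7, 334.5]
ee_rot: [179.7, 0.2, 80.1]
force: [-0.1, 1.1, 0.6]
gripper_width: 59.1
gripper_force: 0.0
```

```bash
python3 - <<'E'
from h import *
for _ in range(3): w=grab('wrist')
s=status.state();print(s['ee_pos'],s['ee_rot'])
np.savez('w5.npz',intrinsics=w['intrinsics'],R=w['R'],t=w['t'])
cv2.imwrite('pics/w5.png',cv2.cvtColor(cv2.resize(w['color'],(800,600),interpolation=2),cv2.COLOR_RGB2BGR))
for q in('white0_mid','grey0_mid'):print(q,[(np.round(b['rect']).tolist(),round(b['score'],2)) for b in finder.boxes_of(q,'wrist')[:6]])
E
```

```text
[528.26695311  18.45420559 332.9767599 ] [ 1.79916935e+02 -5.70415882e-02  8.03962364e+01]
white0_mid []
grey0_mid []
```

View pics/w5.png

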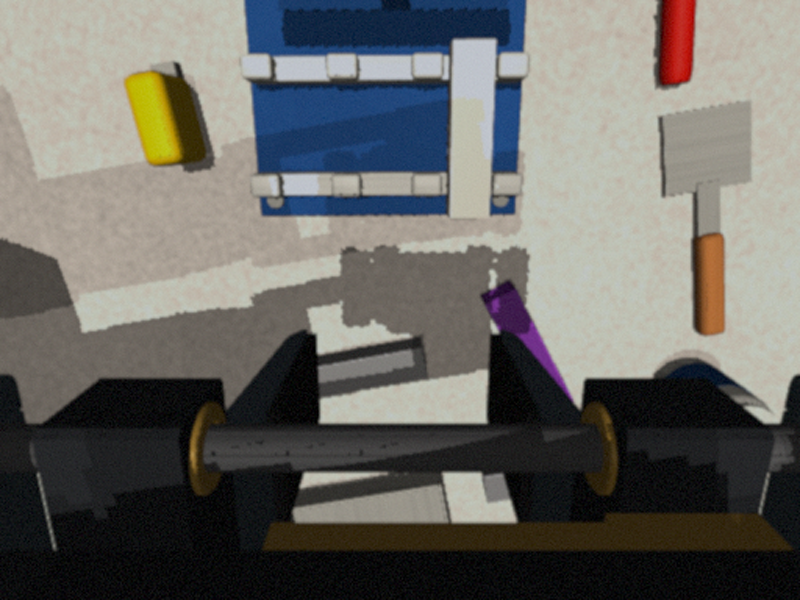

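```bash
python3 - <<'E'
from h import *
w=np.load('w5.npz');f=lambda z,*p: np.round(unproj(w,np.array(p)/1.5625,z)[:,:2],1)
W=f(71,(451,39),(496,38),(492,216),(450,216));print('white',W.tolist(),W.mean(0))
F=f(53,(257,67),(343,66),(428,66),(513,65));N=f(53,(265,184),(344,184),(425,184),(507,183));print(F.tolist(),N.tolist())
d=F.mean(0)-N.mean(0);print(d,np.degrees(np.arctan2(d[1],d[0])))
d=np.r_[[F[3]-F[0],N[3]-N[0]]].mean(0);print(d,np.degrees(np.arctan2(d[1],d[0])))
for i in range(3):print('groove',i,(F[i]+F[i+1]+N[i]+N[i+1])/4)
print('greyB',f(32,(315,365),(425,336)))
E
```

```text
white [[590.1, 160.0], [622.3, 155.2], [603.8, 28.1], [571.1, 33.7]] [596.825  94.25 ]
[[443.3, 168.3], [508.2, 158.0], [572.2, 147.1], [636.3, 136.9]] [[428.3, 81.9], [491.4, 71.2], [556.1, 60.1], [621.7, 49.7]]
[15.625 86.85 ] 79.80113840691617
[193.2 -31.8] -9.346864874101264
groove 0 [467.8  119.85]
groove 1 [531.975 109.1  ]
groove 2 [596.575  98.45 ]
greyB [[429.1 -88.5]
 [535.2 -77.5]]
```

Request:
apply_moves --pt "0.3 0.023 0.023 -0.02 0 0 0" --pt "0.3 0.023 0.023 -0.025 0 0 0" --pt "0.3 0.0215 0.0235 -0.025 0 0 0" --pt "0.3 0 0 -0.04 0 0 0" --pt "0.3 0 0 -0.04 0 0 0"

```text
time_s: 13.48
ee_pos: [597.1, 91.2, 180.9]
ee_rot: [179.9, -0.1, 80.7]
force: [0.6, 1.0, -0.1]
gripper_width: 59.2
gripper_force: 0.0
```

Request:
apply_moves --pt "0.3 0 0 -0.04 0 0 0" --pt "0.3 0 0 -0.035 0 0 0" --pt "0.3 0 0 -0.03 0 0 0" --pt "0.3 0 0 -0.028 0 0 0" --pt "0.3 0 0 0 0 0 0"

```text
time_s: 13.9
ee_pos: [591.4, 89.0, 43.3]
ee_rot: [-179.3, 0.2, 80.6]
force: [-1.1, 0.6, -0.5]
gripper_width: 59.3
gripper_force: 0.0
```

Request:
apply_moves --pt "-1 0 0 0 0 0 0" --pt "-1 0 0 0 0 0 0" --pt "-1 0 0 0 0 0 0" --pt "-1 0 0 0 0 0 0" --pt "-1 0 0 0 0 0 0" --newtons 25

```text
time_s: 14.32
ee_pos: [596.6, 88.1, 51.2]
ee_rot: [179.8, -0.1, 80.4]
force: [-2.5, 1.2, 4.1]
gripper_width: 32.3
gripper_force: 25.0
```

Request:
apply_moves --pt "-1 0 0 0.02 0 0 0" --pt "-1 0 0 0.03 0 0 0" --pt "-1 -0.005 -0.02 0.03 0 0 0" --pt "-1 -0.013 -0.035 0.01 0 0 1" --pt "-1 -0.013 -0.035 0 0 0 1"

```text
time_s: 14.73
ee_pos: [567.0, -2.6, 143.6]
ee_rot: [179.5, -0.0, 82.6]
force: [0.0, -0.1, -1.1]
gripper_width: 32.3
gripper_force: 25.0
```

Request:
apply_moves --pt "-1 -0.013 -0.035 0 0 0 1" --pt "-1 -0.013 -0.035 0 0 0 1" --pt "-1 -0.013 -0.035 0 0 0 1" --pt "-1 -0.013 -0.035 0 0 0 1" --pt "-1 -0.013 -0.035 0 0 0 1"

```text
time_s: 15.15
ee_pos: [498.9, -178.8, 140.2]
ee_rot: [179.9, 0.0, 87.5]
force: [0.3, 0.6, -1.0]
gripper_width: 32.1
gripper_force: 25.0
```

Request:
apply_moves --pt "-1 -0.014 -0.035 0 0 0 1" --pt "-1 -0.014 -0.035 0 0 0 1" --pt "-1 -0.014 -0.035 0 0 0 0.6" --pt "-1 -0.013 -0.034 0 0 0 0" --pt "-1 -0.005 -0.015 0 0 0 0"

```text
time_s: 15.57
ee_pos: [438.0, -335.2, 140.2]
ee_rot: [179.9, 0.2, 89.9]
force: [0.6, 0.2, -0.7]
gripper_width: 32.1
gripper_force: 25.0
```

```bash
python3 - <<'E'
from h import *
for _ in range(2): w=grab('wrist')
s=status.state();print(s['ee_pos'],s['ee_rot'],s['gripper_width'])
np.savez('w6.npz',intrinsics=w['intrinsics'],R=w['R'],t=w['t'])
cv2.imwrite('pics/w6.png',cv2.cvtColor(w['color'],cv2.COLOR_RGB2BGR))
E
```

```text
[ 438.72711224 -334.01328256  139.96147682] [1.79930346e+02 9.33561244e-02 8.98024581e+01] 31.6573052651785
```

View pics/w6.png

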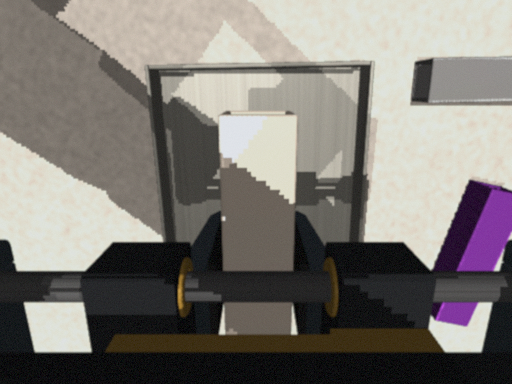

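```bash
python3 - <<'E'
from h import *
w=np.load('w6.npz');print(unproj(w,[(150,68),(372,63)],32))
E
```

```text
[[ 360.41058267 -241.38407202   32.        ]
 [ 523.45194216 -238.29795384   32.        ]]
```

Request:
apply_moves --pt "-1 0 0 -0.035 0 0 0" --pt "-1 0 0 -0.035 0 0 0" --pt "-1 0 0 -0.03 0 0 0" --pt "-1 0 0 -0.01 0 0 0" --pt "-1 0 0 0 0 0 0"

```text
time_s: 16.08
ee_pos: [438.5, -329.2, 27.3]
ee_rot: [-179.8, -0.2, 90.1]
force: [0.8, 0.2, -0.6]
gripper_width: 31.8
gripper_force: 25.0
```

Request:
apply_moves --pt "-1 0 0 0 0 0 0" --pt "-1 0 0 -0.005 0 0 0" --pt "-1 0 0 -0.005 0 0 0" --pt "-1 0 0 0 0 0 0"

```text
time_s: 16.42
ee_pos: [440.0, -331.2, 19.8]
ee_rot: [179.9, 0.0, 90.1]
force: [-0.8, 0.5, -0.8]
gripper_width: 31.6
gripper_force: 25.0
```

Request:
apply_moves --pt "0.1 0 0 0 0 0 0" --pt "0.1 0 0 0 0 0 0" --pt "0.1 0 0 0 0 0 0" --pt "0.1 0 0 0.02 0 0 0" --pt "0.1 0 0 0.04 0 0 0"

```text
time_s: 16.83
ee_pos: [437.0, -329.2, 76.2]
ee_rot: [-179.6, -0.4, 90.0]
force: [0.6, -0.6, -0.6]
gripper_width: 50.0
gripper_force: 0.0
```

Request:
apply_moves --pt "0.3 0.01 0 0.04 0 0 0" --pt "0.3 0.02 -0.005 0.036 0 0 0" --pt "0.3 0.02 -0.005 0.036 0 0 0" --pt "0.3 0.02 -0.005 0.036 0 0 0" --pt "0.3 0.02 -0.005 0.036 0 0 0"

```text
time_s: 17.25
ee_pos: [530.1, -351.1, 266.0]
ee_rot: [179.9, 0.0, 90.0]
force: [1.5, -0.2, -0.2]
gripper_width: 59.3
gripper_force: 0.0
```

Request:
apply_moves --pt "0.3 0.01 -0.01 0.036 0 0 0" --pt "0.3 0 0 0 0 0 0" --pt "0.3 0 0 0 0 0 0" --pt "0.3 0 0 0 0 0 0"

```text
time_s: 17.58
ee_pos: [539.1, -360.9, 298.6]
ee_rot: [-179.9, -0.0, 90.0]
force: [0.1, 0.6, -0.8]
gripper_width: 59.4
gripper_force: 0.0
```

```bash
python3 - <<'E'
from h import *
for _ in range(2): w=grab('wrist')
s=status.state();print(s['ee_pos'],s['ee_rot'],s['gripper_width'])
np.savez('w7.npz',intrinsics=w['intrinsics'],R=w['R'],t=w['t'])
cv2.imwrite('pics/w7.png',cv2.cvtColor(cv2.resize(w['color'],(800,600),interpolation=2),cv2.COLOR_RGB2BGR))
for b in finder.trace('grey0_mid','wrist')[:6]:
    v,u=np.nonzero(b['pixels']);print(np.round(b['rect']),b['score'],cv2.minAreaRect(unproj(w,np.c_[u,v],32)[:,:2].astype(np.float32)))
E
```

```text
[ 538.60255432 -360.57860714  297.51690516] [-1.79825969e+02 -1.25674182e-01  9.00344378e+01] 58.739228682028276
[103.  52. 148. 157.] 0.16 ((442.86309814453125, -332.979736328125), (170.4251251220703, 189.36709594726562), 0.8643785119056702)
```

View pics/w7.png

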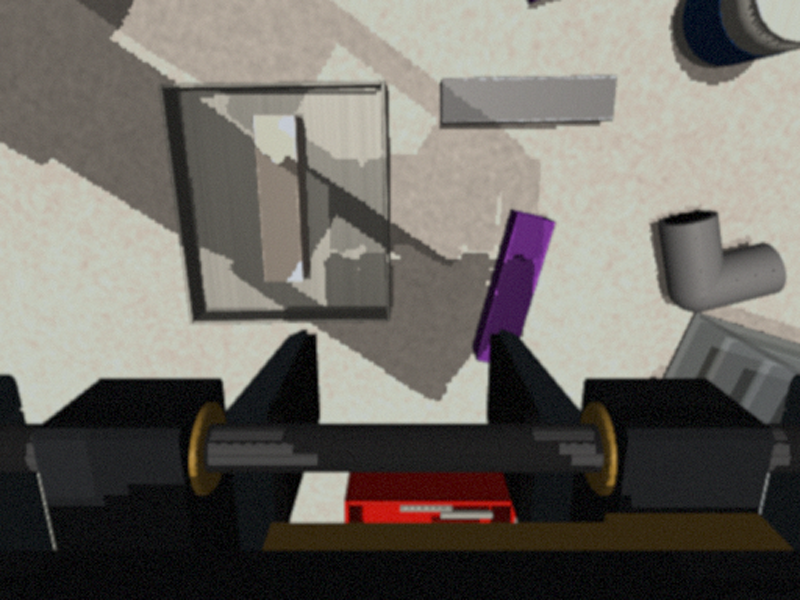

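```bash
python3 - <<'E'
from h import *
w=np.load('w7.npz')
p=unproj(w,np.array([(441,79),(616,76),(614,121),(441,123)])/1.5625,32)[:,:2];print(p,p.mean(0));d=(p[1]-p[0]+p[2]-p[3]);print(np.degrees(np.arctan2(d[1],d[0])))
p=unproj(w,np.array([(253,115),(297,115),(302,280),(264,281)])/1.5625,35)[:,:2];print(p,p.mean(0))
E
```

```text
[[ 567.90579684 -236.15340989]
 [ 697.69753238 -233.92793485]
 [ 699.78203453 -265.65028215]
 [ 568.57341877 -267.25692761]] [ 633.48969563 -250.74713862]
0.8411810734662376
[[ 426.99052944 -261.81756931]
 [ 460.05725323 -261.77673315]
 [ 457.20019074 -389.75186038]
 [ 426.02223394 -390.64367418]] [ 442.56755184 -325.99745926]
```

Request:
apply_moves --pt "0.3 0.0095 0.011 -0.01 0 0 -6.9" --pt "0.3 0.0095 0.011 -0.01 0 0 -6.9" --pt "0.3 0.0095 0.011 -0.01 0 0 -6.9" --pt "0.3 0.0095 0.011 -0.01 0 0 -6.9" --pt "0.3 0.0095 0.011 -0.01 0 0 -6.9"

```text
time_s: 18.15
ee_pos: [586.7, -305.3, 247.6]
ee_rot: [-179.9, 0.0, 55.2]
force: [0.6, -0.1, -0.6]
gripper_width: 59.1
gripper_force: 0.0
```

Request:
apply_moves --pt "0.3 0.0095 0.011 -0.02 0 0 -6.9" --pt "0.3 0.0095 0.011 -0.02 0 0 -6.9" --pt "0.3 0.0095 0.011 -0.02 0 0 -6.9" --pt "0.3 0.0095 0.011 -0.02 0 0 -6.9" --pt "0.3 0.0095 0.011 -0.02 0 0 -6.9"

```text
time_s: 18.57
ee_pos: [634.0, -250.3, 147.3]
ee_rot: [-179.9, 0.1, 20.7]
force: [0.3, -0.2, -0.4]
gripper_width: 59.3
gripper_force: 0.0
```

Request:
apply_moves --pt "0.3 0 0 -0.02 0 0 -6.9" --pt "0.3 0 0 -0.02 0 0 -6.9" --pt "0.3 0 0 -0.01 0 0 -6.4" --pt "0.3 0 0 0 0 0 0" --pt "0.3 0 0 0 0 0 0"

```text
time_s: 18.98
ee_pos: [633.8, -250.8, 98.2]
ee_rot: [-179.9, 0.1, 1.0]
force: [0.0, 0.2, -0.6]
gripper_width: 59.0
gripper_force: 0.0
```

```bash
python3 - <<'E'
from h import *
w=grab('wrist');s=status.state();print(s['ee_pos'],s['ee_rot'],s['gripper_width'])
for b in finder.trace('grey0_mid','wrist')[:3]:
    v,u=np.nonzero(b['pixels']);print(np.round(b['rect']),b['score'],cv2.minAreaRect(unproj(w,np.c_[u,v],32)[:,:2].astype(np.float32)))
print(proj(w,[[568.5,-251,32],[633.5,-250.7,32],[698.5,-250,32]]))
E
```

```text
[ 634.513647   -251.19810859   99.36408769] [-1.79995657e+02  1.58589217e-02  9.92438302e-01] 59.24334230937795
[[256.52167916 292.35163658]
 [257.69903971 210.71843878]
 [258.45096271 115.44795244]]
```

Request:
apply_moves --pt "0.3 0 0 -0.03 0 0 0" --pt "0.3 0 0 -0.03 0 0 0" --pt "0.3 0 0 -0.015 0 0 0" --pt "0.3 0 0 -0.005 0 0 0" --pt "0.3 0 0 0 0 0 0"

```text
time_s: 19.5
ee_pos: [634.3, -251.2, 18.9]
ee_rot: [-180.0, 0.1, 0.9]
force: [-0.6, -0.7, -0.2]
gripper_width: 59.5
gripper_force: 0.0
```

Request:
apply_moves --pt "-1 0 0 0 0 0 0" --pt "-1 0 0 0 0 0 0" --pt "-1 0 0 0 0 0 0" --pt "-1 0 0 0 0 0 0" --pt "-1 0 0 0 0 0 0" --newtons 30

```text
time_s: 19.92
ee_pos: [635.3, -251.3, 20.5]
ee_rot: [180.0, -0.1, 0.9]
force: [-0.4, -0.0, 3.0]
gripper_width: 31.6
gripper_force: 30.0
```

Request:
apply_moves --pt "-1 0 0 0 0 0 0" --pt "-1 0 0 0 0 0 0" --pt "-1 0 0 0.02 0 0 0" --pt "-1 0 0 0.03 0 0 0" --pt "-1 0 0 0.03 0 0 0"

```text
time_s: 20.33
ee_pos: [633.5, -250.8, 98.5]
ee_rot: [-179.9, 0.2, 0.9]
force: [1.1, -0.2, -0.3]
gripper_width: 31.8
gripper_force: 30.0
```

Request:
apply_moves --pt "-1 -0.003 0.029 0.02 0 0 6.6" --pt "-1 -0.003 0.029 0.02 0 0 6.6" --pt "-1 -0.003 0.029 0.01 0 0 6.6" --pt "-1 -0.003 0.029 0 0 0 6.6" --pt "-1 -0.003 0.029 0 0 0 6.6"

```text
time_s: 20.75
ee_pos: [619.6, -105.1, 150.0]
ee_rot: [179.9, -0.1, 34.2]
force: [-0.2, 0.0, -1.6]
gripper_width: 32.1
gripper_force: 30.0
```

Request:
apply_moves --pt "-1 -0.003 0.029 0 0 0 6.6" --pt "-1 -0.003 0.029 0 0 0 6.6" --pt "-1 -0.003 0.029 0 0 0 6.6" --pt "-1 -0.003 0.029 0 0 0 6.6" --pt "-1 -0.003 0.029 0 0 0 6.6"

```text
time_s: 21.17
ee_pos: [604.0, 40.1, 148.9]
ee_rot: [-180.0, 0.0, 67.2]
force: [0.4, -0.5, -1.0]
gripper_width: 31.7
gripper_force: 30.0
```

Request:
apply_moves --pt "-1 -0.003 0.029 0 0 0 6.6" --pt "-1 -0.004 0.0305 0 0 0 7" --pt "-1 0 0 0 0 0 0" --pt "-1 0 0 0 0 0 0" --pt "-1 0 0 0 0 0 0"

```text
time_s: 21.58
ee_pos: [597.5, 97.9, 148.9]
ee_rot: [-180.0, 0.1, 80.4]
force: [-0.0, -0.7, -0.9]
gripper_width: 31.8
gripper_force: 30.0
```

```bash
python3 - <<'E'
from h import *
w=grab('wrist');s=status.state();print(s['ee_pos'],s['ee_rot'],s['gripper_width'])
np.savez('w8.npz',intrinsics=w['intrinsics'],R=w['R'],t=w['t'])
cv2.imwrite('pics/w8.png',cv2.cvtColor(w['color'],cv2.COLOR_RGB2BGR))
E
```

```text
[597.63419602  97.43957231 149.04769517] [-1.79983961e+02  4.14494843e-02  8.03724290e+01] 31.674360943470536
```

View pics/w8.png

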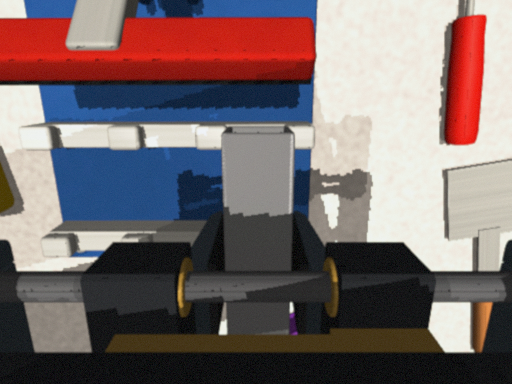

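Request:
apply_moves --pt "-1 -0.001 0.001 -0.025 0 0 0" --pt "-1 0 0 -0.025 0 0 0" --pt "-1 0 0 -0.02 0 0 0" --pt "-1 0 0 -0.01 0 0 0" --pt "-1 0 0 -0.005 0 0 0"

```text
time_s: 22.05
ee_pos: [595.9, 98.0, 62.6]
ee_rot: [-179.8, 0.1, 80.3]
force: [0.1, 0.1, -1.3]
gripper_width: 32.0
gripper_force: 30.0
```

Request:
apply_moves --pt "-1 0 0 -0.004 0 0 0" --pt "-1 0 0 0 0 0 0" --pt "-1 0 0 0 0 0 0"

```text
time_s: 22.3
ee_pos: [597.5, 99.1, 61.2]
ee_rot: [179.9, -0.0, 80.4]
force: [0.8, -0.1, 0.6]
gripper_width: 32.1
gripper_force: 30.0
```

Request:
apply_moves --pt "0.1 0 0 0 0 0 0" --pt "0.1 0 0 0 0 0 0" --pt "0.1 0 0 0 0 0 0" --pt "0.1 0 0 0.02 0 0 0" --pt "0.1 0 0 0.04 0 0 0"

```text
time_s: 22.72
ee_pos: [593.4, 98.9, 116.8]
ee_rot: [-179.4, 0.2, 80.5]
force: [-0.2, 0.2, 0.5]
gripper_width: 50.0
gripper_force: 0.0
```

Request:
apply_moves --pt "0.3 -0.01 -0.02 0.04 0 0 0" --pt "0.3 -0.02 -0.018 0.03 0 0 -7" --pt "0.3 -0.02 -0.018 0.02 0 0 -7" --pt "0.3 -0.02 -0.018 0.02 0 0 -7" --pt "0.3 -0.02 -0.018 0.02 0 0 -7"

```text
time_s: 23.13
ee_pos: [506.5, 8.5, 248.4]
ee_rot: [179.9, -0.0, 52.1]
force: [-0.2, -0.6, -0.8]
gripper_width: 59.6
gripper_force: 0.0
```

Request:
apply_moves --pt "0.3 -0.02 -0.017 0 0 0 -7" --pt "0.3 -0.02 -0.017 0 0 0 -7" --pt "0.3 -0.02 -0.017 0 0 0 -7" --pt "0.3 -0.02 -0.017 0 0 0 -7" --pt "0.3 -0.02 -0.017 0 0 0 -7"

```text
time_s: 23.55
ee_pos: [406.5, -76.4, 247.3]
ee_rot: [179.9, -0.1, 17.1]
force: [0.0, -0.0, 0.3]
gripper_width: 59.3
gripper_force: 0.0
```

Request:
apply_moves --pt "0.3 -0.02 -0.017 0 0 0 -7" --pt "0.3 -0.02 -0.015 0 0 0 -7" --pt "0.3 0 0 0 0 0 -3.4" --pt "0.3 0 0 0 0 0 0" --pt "0.3 0 0 0 0 0 0"

```text
time_s: 23.97
ee_pos: [367.8, -107.9, 247.2]
ee_rot: [180.0, -0.1, 0.1]
force: [-0.4, -0.0, 0.0]
gripper_width: 59.6
gripper_force: 0.0
```

```bash
python3 - <<'E'
from h import *
for _ in range(2): w=grab('wrist')
s=status.state();print(s['ee_pos'],s['ee_rot'],s['gripper_width'])
np.savez('w9.npz',intrinsics=w['intrinsics'],R=w['R'],t=w['t'])
g=grab('scene')['color'][150:300,230:430]
cv2.imwrite('pics/w9.png',cv2.cvtColor(np.hstack([w['color'],cv2.copyMakeBorder(cv2.resize(g,(288,216)),0,168,0,0,0)]),cv2.COLOR_RGB2BGR))
E
```

```text
[ 368.07108679 -107.64304517  246.91573991] [ 1.79991173e+02 -3.80715156e-02  1.59029218e-01] 59.58821626095592
```

View pics/w9.png

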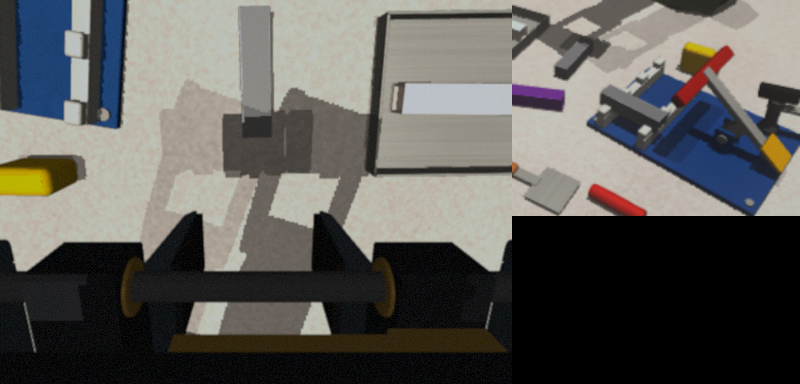

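```bash
python3 - <<'E'
from h import *
w=np.load('w9.npz')
p=unproj(w,np.array([(239,7),(271,6),(272.5,117),(242,117)]),32)[:,:2];print(p,p.mean(0));d=(p[1]-p[2]+p[0]-p[3]);print(np.degrees(np.arctan2(d[1],d[0])))
E
```

```text
[[ 528.32156285  -88.92305642]
 [ 529.32775369 -120.56624917]
 [ 421.76241461 -123.69895695]
 [ 421.65947194  -90.87480364]] [ 475.26780078 -106.01576654]
1.359597749398786
```

Request:
apply_moves --pt "0.3 0.0325 0.0005 -0.02 0 0 1.2" --pt "0.3 0.0325 0.0005 -0.02 0 0 0" --pt "0.3 0.032 0 -0.02 0 0 0" --pt "0.3 0 0 -0.04 0 0 0" --pt "0.3 0 0 -0.03 0 0 0"

```text
time_s: 24.53
ee_pos: [466.4, -106.2, 114.5]
ee_rot: [180.0, 0.0, 1.4]
force: [-1.3, -0.1, -1.0]
gripper_width: 59.1
gripper_force: 0.0
```

```bash
python3 - <<'E'
from h import *
for _ in range(2): w=grab('wrist')
s=status.state();print(s['ee_pos'],s['ee_rot'],s['gripper_width'])
np.savez('w10.npz',intrinsics=w['intrinsics'],R=w['R'],t=w['t'])
cv2.imwrite('pics/w10.png',cv2.cvtColor(w['color'],cv2.COLOR_RGB2BGR))
print(proj(w,[[400,-106.5,32],[530,-90,32],[530,-122,32]]))
E
```

```text
[ 461.49593582 -105.3585376   112.10410322] [-179.81963199    0.66008865    1.36578116] 59.04145839674147
[[257.87957052 278.49298532]
 [238.07979075 106.65499696]
 [285.90440277 107.88301231]]
```

View pics/w10.png

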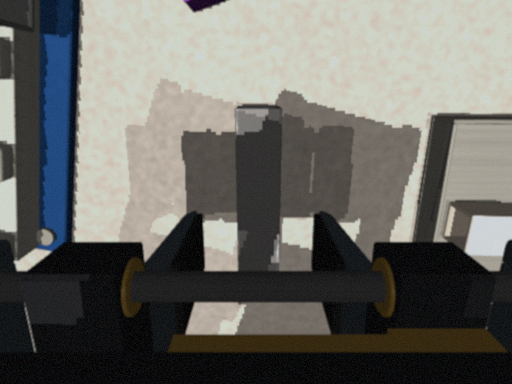

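Request:
apply_moves --pt "0.3 0 0 -0.035 0 0 0" --pt "0.3 0 0 -0.035 0 0 0" --pt "0.3 0 0 -0.02 0 0 0" --pt "0.3 0 0 -0.007 0 0 0" --pt "0.3 0 0 0 0 0 0"

```text
time_s: 25.05
ee_pos: [464.8, -106.7, 19.7]
ee_rot: [-180.0, 0.1, 1.3]
force: [-0.2, -0.5, -1.0]
gripper_width: 59.4
gripper_force: 0.0
```

Request:
apply_moves --pt "-1 0 0 0 0 0 0" --pt "-1 0 0 0 0 0 0" --pt "-1 0 0 0 0 0 0" --pt "-1 0 0 0 0 0 0" --pt "-1 0 0 0 0 0 0" --newtons 30

```text
time_s: 25.47
ee_pos: [465.3, -107.0, 20.8]
ee_rot: [180.0, -0.1, 1.2]
force: [0.6, 0.4, 5.9]
gripper_width: 32.2
gripper_force: 30.0
```

Request:
apply_moves --pt "-1 0 0 0 0 0 0" --pt "-1 0 0 0 0 0 0" --pt "-1 0 0 0.02 0 0 0" --pt "-1 0 0 0.035 0 0 0" --pt "-1 0 0 0.035 0 0 0"

```text
time_s: 25.88
ee_pos: [463.2, -106.6, 109.9]
ee_rot: [-180.0, 0.2, 1.2]
force: [0.9, -0.8, -1.5]
gripper_width: 31.9
gripper_force: 30.0
```

Request:
apply_moves --pt "-1 0 0.019 0.02 0 0 6.6" --pt "-1 0 0.019 0.02 0 0 6.6" --pt "-1 0 0.019 0 0 0 6.6" --pt "-1 0 0.019 0 0 0 6.6" --pt "-1 0 0.019 0 0 0 6.6"

```text
time_s: 26.3
ee_pos: [464.3, -11.1, 150.3]
ee_rot: [180.0, -0.0, 34.6]
force: [-0.5, 0.3, -1.2]
gripper_width: 31.8
gripper_force: 30.0
```

Request:
apply_moves --pt "-1 0 0.019 0 0 0 6.6" --pt "-1 0 0.019 0 0 0 6.6" --pt "-1 0 0.019 0 0 0 6.6" --pt "-1 0 0.019 0 0 0 6.6" --pt "-1 0 0.019 0 0 0 6.6"

```text
time_s: 26.72
ee_pos: [464.1, 84.0, 149.7]
ee_rot: [-180.0, 0.0, 67.6]
force: [0.5, 0.4, -1.0]
gripper_width: 31.7
gripper_force: 30.0
```

Request:
apply_moves --pt "-1 0.002 0.019 0 0 0 6.6" --pt "-1 0.002 0.018 0 0 0 6.6" --pt "-1 0 0 0 0 0 0" --pt "-1 0 0 0 0 0 0" --pt "-1 0 0 0 0 0 0"

```text
time_s: 27.13
ee_pos: [468.2, 119.6, 149.5]
ee_rot: [-180.0, 0.0, 80.4]
force: [0.5, 0.1, -1.1]
gripper_width: 32.0
gripper_force: 30.0
```

```bash
python3 - <<'E'
from h import *
w=grab('wrist');s=status.state();print(s['ee_pos'],s['ee_rot'],s['gripper_width'])
np.savez('w11.npz',intrinsics=w['intrinsics'],R=w['R'],t=w['t'])
cv2.imwrite('pics/w11.png',cv2.cvtColor(w['color'],cv2.COLOR_RGB2BGR))
E
```

```text
[468.2151473  119.38544405 149.58116769] [-1.79977300e+02  3.71417707e-02  8.03493720e+01] 31.567208109180427
```

View pics/w11.png

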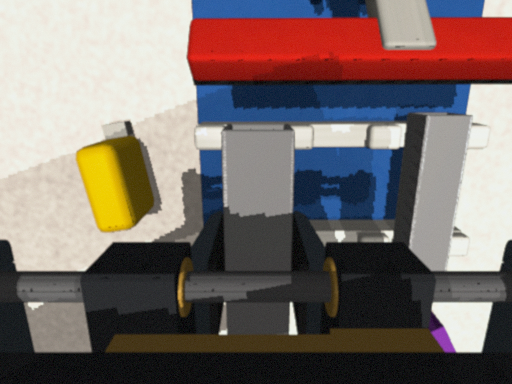

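I've now viewed 15 pictures, one over the limit of 14. I'll view no more and check by numbers from here.

Request:
apply_moves --pt "-1 0 0 -0.025 0 0 0" --pt "-1 0 0 -0.025 0 0 0" --pt "-1 0 0 -0.02 0 0 0" --pt "-1 0 0 -0.01 0 0 0" --pt "-1 0 0 -0.005 0 0 0"

```text
time_s: 27.6
ee_pos: [467.3, 118.9, 63.1]
ee_rot: [-179.8, 0.1, 80.3]
force: [0.6, -0.4, -0.5]
gripper_width: 31.8
gripper_force: 30.0
```

Request:
apply_moves --pt "-1 0 0 -0.004 0 0 0" --pt "-1 0 0 0 0 0 0" --pt "-1 0 0 0 0 0 0"

```text
time_s: 27.85
ee_pos: [469.1, 119.9, 61.3]
ee_rot: [179.9, -0.0, 80.4]
force: [0.8, -0.1, -1.8]
gripper_width: 31.7
gripper_force: 30.0
```

Request:
apply_moves --pt "0.1 0 0 0 0 0 0" --pt "0.1 0 0 0 0 0 0" --pt "0.1 0 0 0 0 0 0" --pt "0.1 0 0 0.02 0 0 0" --pt "0.1 0 0 0.03 0 0 0"

```text
time_s: 28.27
ee_pos: [466.6, 119.7, 109.4]
ee_rot: [-179.7, 0.1, 80.5]
force: [0.6, 0.3, 0.3]
gripper_width: 50.3
gripper_force: 0.0
```

Request:
apply_moves --pt "-1 0.01 -0.017 0.037 0 0 0" --pt "-1 0.01 -0.017 0.037 0 0 0" --pt "-1 0.01 -0.017 0.037 0 0 0" --pt "-1 0.01 -0.017 0.037 0 0 0" --pt "-1 0.01 -0.017 0.037 0 0 0"

```text
time_s: 28.68
ee_pos: [518.2, 34.9, 297.1]
ee_rot: [179.9, -0.0, 80.5]
force: [1.1, -0.5, 0.0]
gripper_width: 19.9
gripper_force: 0.0
```

Request:
apply_moves --pt "-1 0.011 -0.017 0.037 0 0 0" --pt "-1 0 0 0 0 0 0" --pt "-1 0 0 0 0 0 0" --pt "-1 0 0 0 0 0 0"

```text
time_s: 29.02
ee_pos: [528.5, 18.9, 330.6]
ee_rot: [-179.9, -0.0, 80.4]
force: [0.5, 0.3, -1.0]
gripper_width: 0.5
gripper_force: 0.0
```

```bash
cat > chk.py <<'E'
from h import *
for _ in range(2): w=grab('wrist','w12.png')
a=np.radians(-9.5);ex=np.array([np.cos(a),np.sin(a)]);ey=np.array([-np.sin(a),np.cos(a)])
im=cv2.GaussianBlur(w['color'],(3,3),0).astype(int)
def S(g,x,y,z=71):
    p=np.r_[g+ex*x+ey*y,z];u,v=proj(w,p)[0]
    return im[int(round(v)),int(round(u))].tolist() if 0<=v<384 and 0<=u<512 else None
for n,g in((0,(467.8,119.9)),(2,(596.6,98.5))):
    g=np.array(g);print('groove',n)
    print(' along',[(y,S(g,0,y)) for y in list(range(-80,-49,5))+list(range(50,81,5))])
    for yy in(-55,0,25,55):print(' across y=%d'%yy,[(x,S(g,x,yy)) for x in range(-25,26,5)])
print(status.state()['ee_pos'])
E
python3 chk.py
```

```text
groove 0
 along [(-80, [186, 189, 178]), (-75, [188, 185, 172]), (-70, [189, 183, 170]), (-65, [131, 129, 125]), (-60, [138, 134, 131]), (-55, [137, 134, 131]), (-50, [137, 135, 131]), (50, [140, 136, 133]), (55, [139, 136, 133]), (60, [139, 137, 133]), (65, [27, 43, 69]), (70, [12, 36, 65]), (75, [17, 38, 66]), (80, [22, 54, 94])]
 across y=-55 [(-25, [128, 125, 116]), (-20, [123, 121, 112]), (-15, [77, 82, 90]), (-10, [137, 134, 131]), (-5, [138, 135, 132]), (0, [137, 134, 131]), (5, [132, 129, 126]), (10, [108, 105, 103]), (15, [107, 105, 103]), (20, [38, 38, 37]), (25, [13, 24, 41])]
 across y=0 [(-25, [31, 69, 119]), (-20, [32, 69, 120]), (-15, [38, 71, 120]), (-10, [129, 128, 127]), (-5, [126, 124, 120]), (0, [125, 122, 119]), (5, [116, 113, 112]), (10, [111, 109, 106]), (15, [112, 110, 108]), (20, [40, 40, 39]), (25, [8, 23, 41])]
 across y=25 [(-25, [28, 64, 112]), (-20, [28, 59, 103]), (-15, [39, 69, 113]), (-10, [137, 135, 131]), (-5, [137, 135, 132]), (0, [139, 136, 132]), (5, [140, 136, 134]), (10, [140, 137, 133]), (15, [140, 136, 133]), (20, [52, 51, 50]), (25, [14, 25,
[... 972 characters left out ...]
 108, 106]), (0, [109, 107, 105]), (5, [109, 106, 104]), (10, [133, 130, 127]), (15, [136, 134, 132]), (20, [33, 71, 125]), (25, [34, 72, 128])]
 across y=25 [(-25, [33, 71, 124]), (-20, [34, 72, 126]), (-15, [40, 44, 53]), (-10, [140, 138, 134]), (-5, [138, 136, 132]), (0, [138, 135, 131]), (5, [136, 133, 130]), (10, [136, 133, 130]), (15, [136, 133, 130]), (20, [33, 68, 117]), (25, [33, 72, 125])]
 across y=55 [(-25, [29, 63, 110]), (-20, [27, 60, 108]), (-15, [52, 53, 58]), (-10, [145, 142, 141]), (-5, [139, 136, 133]), (0, [138, 135, 132]), (5, [137, 133, 131]), (10, [136, 133, 130]), (15, [135, 132, 130]), (20, [35, 59, 97]), (25, [32, 69, 123])]
[528.07964243  19.33763118 329.51383521]
```

Request:
apply_moves --pt "-1 0.0041 0.0355 -0.01 0 0 0" --pt "-1 0.0041 0.0355 -0.01 0 0 0" --pt "-1 0.0041 0.0355 -0.01 0 0 0" --pt "-1 0.0041 0.0355 -0.01 0 0 0" --pt "-1 0.0041 0.0355 -0.01 0 0 0"

```text
time_s: 29.53
ee_pos: [548.4, 198.3, 279.2]
ee_rot: [-179.9, 0.1, 80.5]
force: [0.2, 0.2, -0.6]
gripper_width: 0.2
gripper_force: 0.0
```

Request:
apply_moves --pt "-1 0.0041 0.0355 -0.01 0 0 0" --pt "-1 0 0 -0.03 0 0 0" --pt "-1 0 0 -0.03 0 0 0" --pt "-1 0 0 -0.025 0 0 0" --pt "-1 0 0 0 0 0 0"

```text
time_s: 29.95
ee_pos: [549.1, 231.2, 179.1]
ee_rot: [-179.3, 0.4, 80.5]
force: [-1.2, -0.1, -0.9]
gripper_width: 0.5
gripper_force: 0.0
```

Request:
apply_moves --pt "-1 0 0 0 0 0 0" --pt "-1 0 0 0 0 0 0"

```text
time_s: 30.12
ee_pos: [554.1, 232.3, 187.1]
ee_rot: [179.9, -0.0, 80.5]
force: [0.7, -0.4, 0.1]
gripper_width: 0.4
gripper_force: 0.0
```

Request:
apply_moves --pt "-1 -0.0013 -0.008 -0.011 0 0 0" --pt "-1 -0.0013 -0.008 -0.011 0 0 0" --pt "-1 0 0 0 0 0 0"

```text
time_s: 30.37
ee_pos: [552.2, 214.4, 166.1]
ee_rot: [179.8, 0.0, 80.4]
force: [-0.1, 0.3, 0.4]
gripper_width: 0.4
gripper_force: 0.1
```

Request:
apply_moves --pt "-1 -0.0012 -0.0074 -0.006 0 0 0" --pt "-1 -0.0012 -0.0074 -0.006 0 0 0" --pt "-1 -0.0012 -0.007 -0.006 0 0 0" --pt "-1 -0.0012 -0.007 -0.006 0 0 0"

```text
time_s: 30.7
ee_pos: [548.0, 187.5, 142.2]
ee_rot: [179.7, -0.2, 80.4]
force: [1.2, 2.2, 1.8]
gripper_width: 0.4
gripper_force: 1.3
```

Request:
apply_moves --pt "-1 -0.001 -0.0064 -0.0075 0 0 0" --pt "-1 -0.001 -0.0064 -0.0075 0 0 0" --pt "-1 -0.001 -0.0054 -0.008 0 0 0" --pt "-1 -0.001 -0.0054 -0.008 0 0 0"

```text
time_s: 31.03
ee_pos: [542.4, 163.4, 108.9]
ee_rot: [180.0, -0.1, 80.4]
force: [-14.7, 17.2, 91.3]
gripper_width: 0.5
gripper_force: 51.4
```

Request:
apply_moves --pt "-1 0 0 0.003 0 0 0" --pt "-1 0 0 0 0 0 0" --pt "-1 0 0 0 0 0 0" --pt "-1 0 0 0 0 0 0"

```text
time_s: 31.37
ee_pos: [541.6, 163.0, 111.1]
ee_rot: [-179.9, 0.1, 80.5]
force: [0.1, 0.1, 0.4]
gripper_width: 0.6
gripper_force: 0.0
```

Request:
apply_moves --pt "0 0 0 0.03 0 0 0" --pt "0 0 0 0.04 0 0 0" --pt "0 0 0 0.04 0 0 0" --pt "0 -0.0127 0.0324 0.01 0 0 4.3" --pt "0 -0.0127 0.0324 0 0 0 4.3"

```text
time_s: 31.78
ee_pos: [519.0, 228.5, 235.9]
ee_rot: [179.6, -0.2, 89.0]
force: [-0.2, 0.5, -0.4]
gripper_width: 31.1
gripper_force: 0.0
```

Request:
apply_moves --pt "0 -0.0127 0.0324 0 0 0 4.3" --pt "0 -0.0127 0.0324 0 0 0 4.3" --pt "0 -0.0127 0.0324 0 0 0 4.3" --pt "0 0 0 0 0 0 0" --pt "0 0 0 0 0 0 0"

```text
time_s: 32.2
ee_pos: [477.9, 326.5, 231.2]
ee_rot: [-179.9, 0.1, 102.1]
force: [-0.2, 0.1, -0.3]
gripper_width: 45.7
gripper_force: 0.0
```

```bash
python3 - <<'E'
from h import *
w=grab('wrist','w13.png');w=grab('wrist','w13.png');s=status.state();print(s['ee_pos'],s['ee_rot'],s['gripper_width'],s['qpos'])
for b in finder.trace('handle_grip','wrist')[:3]:
    v,u=np.nonzero(b['pixels']);print(np.round(b['rect']),b['score'],cv2.minAreaRect(unproj(w,np.c_[u,v],110)[:,:2].astype(np.float32)))
# tail top edges check: yellow mask at z=103
h=cv2.cvtColor(w['color'],cv2.COLOR_RGB2HSV);m=cv2.inRange(h,(20,120,60),(35,255,255));n,l,st,c=cv2.connectedComponentsWithStats(m)
for i in range(1,n):
    if st[i,4]>300:
        v,u=np.nonzero(l==i);print(st[i],cv2.minAreaRect(unproj(w,np.c_[u,v],103)[:,:2].astype(np.float32)))
E
```

```text
[478.82741543 324.72408806 231.48282702] [-1.79945321e+02  7.46930732e-02  1.01921589e+02] 45.72048540097181 [ 3.30325939e+01  1.85520325e+01  8.87681324e+01 -5.23378636e-02
  7.27577539e+01  2.11265883e+01]
[241.  78.  33. 150.] 0.59 ((472.292724609375, 352.64019775390625), (25.465194702148438, 123.75763702392578), 12.038413047790527)
[ 321  161   74   70 3110] ((567.3116455078125, 332.9467468261719), (51.386592864990234, 50.375545501708984), 80.66838073730469)
```

Request:
apply_moves --pt "0 0 0 -0.035 0 0 0" --pt "0 0 0 -0.035 0 0 0" --pt "0 0 0 -0.035 0 0 0" --pt "0 0 0 -0.023 0 0 0" --pt "0 0 0 0 0 0 0"

```text
time_s: 32.77
ee_pos: [476.4, 321.9, 99.0]
ee_rot: [-179.4, 0.3, 101.8]
force: [-0.5, -1.0, 0.3]
gripper_width: 45.6
gripper_force: 0.0
```

Request:
apply_moves --pt "-1 0 0 0 0 0 0" --pt "-1 0 0 0 0 0 0" --pt "-1 0 0 0 0 0 0" --pt "-1 0 0 0 0 0 0" --pt "-1 0 0 0 0 0 0" --newtons 25

```text
time_s: 33.18
ee_pos: [477.4, 325.3, 105.6]
ee_rot: [-179.8, -0.0, 101.9]
force: [-4.5, -0.4, 6.3]
gripper_width: 16.8
gripper_force: 24.9
```

Request:
apply_moves --pt "-1 0 0 0 0 0 0" --pt "-1 0 0 0 0 0 0" --pt "-1 0 0 0 0 0 -3" --pt "-1 0 0 0 0 0 -6" --pt "-1 0 0 0 0 0 -6"

```text
time_s: 33.6
ee_pos: [477.2, 325.1, 105.6]
ee_rot: [-179.9, 0.0, 86.7]
force: [-4.9, -1.5, 6.5]
gripper_width: 15.6
gripper_force: 25.0
```

Request:
apply_moves --pt "-1 0 0 0 0 0 -7" --pt "-1 0 0 0 0 0 -7" --pt "-1 0 0 0 0 0 -7" --pt "-1 0 0 0 0 0 -7" --pt "-1 0 0 0 0 0 -7"

```text
time_s: 34.02
ee_pos: [476.6, 325.3, 105.6]
ee_rot: [-179.9, 0.1, 51.6]
force: [-6.9, -0.6, 7.7]
gripper_width: 15.6
gripper_force: 25.0
```

Request:
apply_moves --pt "-1 0 0 0 0 0 -7" --pt "-1 0 0 0 0 0 -7" --pt "-1 0 0 0 0 0 -7" --pt "-1 0 0 0 0 0 -7" --pt "-1 0 0 0 0 0 -7"

```text
time_s: 34.43
ee_pos: [476.3, 325.8, 105.6]
ee_rot: [-179.9, 0.2, 16.6]
force: [-8.4, 1.4, 6.5]
gripper_width: 15.7
gripper_force: 25.0
```

Now on to the stop (bar at about -7°), watching the width open up.

Request:
apply_moves --pt "-1 0 0 0 0 0 -6" --pt "-1 0 0 0 0 0 -6" --pt "-1 0 0 0 0 0 -5" --pt "-1 0 0 0 0 0 -3" --pt "-1 0 0 0 0 0 0"

```text
time_s: 34.85
ee_pos: [476.3, 326.2, 105.6]
ee_rot: [-179.9, 0.2, -3.2]
force: [-8.9, 1.2, 7.7]
gripper_width: 15.9
gripper_force: 25.0
```

Request:
apply_moves --pt "-1 0 0 0 0 0 -3" --pt "-1 0 0 0 0 0 -3" --pt "-1 0 0 0 0 0 -2" --pt "-1 0 0 0 0 0 0"

```text
time_s: 35.18
ee_pos: [476.4, 326.3, 105.6]
ee_rot: [-180.0, 0.2, -11.0]
force: [-8.8, 2.1, 6.3]
gripper_width: 16.2
gripper_force: 25.2
```

```bash
python3 - <<'E'
from h import *
s=status.state();print(s['ee_rot'],s['torque'],s['gripper_width'],s['qpos'][5])
E
```

```text
[-179.98703381    0.20485511  -10.98897862] [0.34111523 1.62101422 0.79173631] 16.243639251528265 134.0671404865277
```

Request:
apply_moves --pt "-1 0 0 0 0 0 -1.5" --pt "-1 0 0 0 0 0 -1.5" --pt "-1 0 0 0 0 0 0" --pt "-1 0 0 0 0 0 0"

```text
time_s: 35.52
ee_pos: [476.8, 326.2, 105.6]
ee_rot: [180.0, 0.2, -13.9]
force: [-6.9, 1.9, 5.8]
gripper_width: 17.4
gripper_force: 25.7
```

Request:
apply_moves --pt "0 0 0 0 0 0 0" --pt "0 0 0 0 0 0 0" --pt "0 0 0 0 0 0 0" --pt "0 0 0 0 0 0 0" --pt "0 0 0 0 0 0 0"

```text
time_s: 35.93
ee_pos: [479.2, 325.4, 104.2]
ee_rot: [-180.0, -0.0, -14.1]
force: [1.0, 0.5, 0.6]
gripper_width: 45.1
gripper_force: 0.0
```

Request:
apply_moves --pt "0 0 0 0.02 0 0 0" --pt "0 0 0 0.035 0 0 0" --pt "0 0 0 0.035 0 0 0" --pt "0 0 0 0.035 0 0 0" --pt "0 0 0 0 0 0 0"

```text
time_s: 36.35
ee_pos: [482.2, 327.4, 236.8]
ee_rot: [-179.4, -0.6, -14.1]
force: [-0.7, 0.8, 0.4]
gripper_width: 45.6
gripper_force: 0.0
```

Request:
apply_moves --pt "0 0 0 0 0 0 0" --pt "0 0 0 0 0 0 0"

```text
time_s: 36.52
ee_pos: [478.6, 325.1, 228.5]
ee_rot: [180.0, 0.0, -14.1]
force: [-0.3, -0.1, 1.1]
gripper_width: 45.7
gripper_force: 0.0
```

```bash
python3 - <<'E'
from h import *
w=grab('wrist','w14.png');s=status.state();print(s['ee_pos'],s['ee_rot'],s['torque'])
for b in finder.trace('handle_grip','wrist')[:2]:
    v,u=np.nonzero(b['pixels']);print(np.round(b['rect']),b['score'],cv2.minAreaRect(unproj(w,np.c_[u,v],115)[:,:2].astype(np.float32)))
h=cv2.cvtColor(w['color'],cv2.COLOR_RGB2HSV);m=cv2.inRange(h,(20,120,60),(35,255,255));n,l,st,c=cv2.connectedComponentsWithStats(m)
for i in range(1,n):
    if st[i,4]>300:
        v,u=np.nonzero(l==i);print(st[i],cv2.minAreaRect(unproj(w,np.c_[u,v],103)[:,:2].astype(np.float32)))
# dark bar edges at z=115 in the rows near the grip
g=w['color'].max(2)
for d in(-30,-15,0,15,30):
    r=[int(g[int(round(q[1])),int(round(q[0]))]) for q in proj(w,[[478+d,y,115] for y in range(300,352,3)])];print(d,r)
E
```

```text
[478.22044972 324.92089858 227.71783539] [ 1.79880415e+02  1.02311955e-01 -1.40661327e+01] [0.02242069 0.15634452 0.04737808]
[241. 101.  33. 130.] 0.84 ((498.4953308105469, 321.5697326660156), (24.012351989746094, 106.2270278930664), 76.59435272216797)
[ 187   49   70   69 4124] ((568.1375732421875, 332.2037658691406), (51.09056091308594, 49.371185302734375), 80.70030212402344)
[ 399  209   86   50 2816] ((394.5728759765625, 174.50411987304688), (73.39302825927734, 48.32905578613281), 89.95159912109375)
[ 138  329  333   23 2898] ((313.9679260253906, 318.69989013671875), (332.97735595703125, 25.662147521972656), 76.27114868164062)
-30 [220, 209, 207, 215, 217, 203, 210, 232, 106, 43, 31, 43, 53, 213, 218, 227, 233, 235]
-15 [232, 236, 233, 232, 231, 232, 234, 111, 15, 21, 22, 12, 89, 225, 216, 216, 205, 215]
0 [158, 187, 185, 200, 230, 134, 25, 15, 16, 11, 8, 35, 233, 231, 234, 234, 233, 218]
15 [66, 75, 60, 35, 28, 40, 1, 4, 13, 15, 13, 33, 128, 136, 134, 139, 131, 137]
30 [59, 58, 56, 51, 43, 10, 13, 18, 18, 12, 31, 56, 58, 59, 60, 61, 57, 59]
```

Request:
apply_moves --pt "0 0.01 -0.03 0.02 0 0 7" --pt "0 0.01 -0.03 0.02 0 0 7" --pt "0 0.01 -0.03 0.02 0 0 7" --pt "0 0.01 -0.03 0.02 0 0 7" --pt "0 0.01 -0.03 0.02 0 0 7"

```text
time_s: 37.03
ee_pos: [528.6, 174.0, 328.3]
ee_rot: [-180.0, 0.2, 21.3]
force: [0.7, 1.4, 0.3]
gripper_width: 45.3
gripper_force: 0.0
```

Request:
apply_moves --pt "0 0 -0.03 0 0 0 7" --pt "0 0 -0.03 0 0 0 7" --pt "0 0 -0.03 0 0 0 7" --pt "0 0 -0.03 0 0 0 7" --pt "0 0 -0.03 0 0 0 7"

```text
time_s: 37.45
ee_pos: [528.2, 24.0, 327.5]
ee_rot: [-179.9, 0.1, 56.3]
force: [-0.3, -0.4, -0.8]
gripper_width: 45.5
gripper_force: 0.0
```

Request:
apply_moves --pt "0 0 -0.005 0 0 0 7" --pt "0 0 0 0 0 0 7" --pt "0 0 0 0 0 0 7" --pt "0 0 0 0 0 0 3.5" --pt "0 0 0 0 0 0 0"

```text
time_s: 37.87
ee_pos: [528.4, 20.2, 327.5]
ee_rot: [-179.8, 0.0, 80.5]
force: [-0.0, 0.1, -0.3]
gripper_width: 45.5
gripper_force: 0.0
```

Request:
apply_moves --pt "0 0 0 0 0 0 0" --pt "0 0 0 0 0 0 0" --pt "0 0 0 0 0 0 0"

```text
time_s: 38.12
ee_pos: [528.8, 20.6, 328.6]
ee_rot: [-180.0, 0.0, 80.4]
force: [0.6, -0.1, 0.3]
gripper_width: 45.9
gripper_force: 0.0
```

```bash
python3 chk.py
```

```text
groove 0
 along [(-80, [196, 199, 188]), (-75, [197, 192, 179]), (-70, [198, 192, 179]), (-65, [140, 139, 137]), (-60, [145, 141, 138]), (-55, [145, 140, 138]), (-50, [144, 141, 138]), (50, [189, 30, 22]), (55, [186, 28, 18]), (60, [182, 26, 17]), (65, [38, 72, 127]), (70, [36, 75, 131]), (75, [34, 74, 129]), (80, [33, 74, 129])]
 across y=-55 [(-25, [137, 134, 126]), (-20, [138, 135, 126]), (-15, [82, 87, 95]), (-10, [150, 148, 147]), (-5, [145, 141, 138]), (0, [145, 140, 138]), (5, [132, 129, 127]), (10, [113, 111, 108]), (15, [115, 112, 110]), (20, [45, 45, 44]), (25, [10, 25, 43])]
 across y=0 [(-25, [33, 71, 124]), (-20, [33, 72, 125]), (-15, [38, 73, 123]), (-10, [151, 150, 150]), (-5, [138, 136, 132]), (0, [134, 131, 129]), (5, [124, 122, 119]), (10, [119, 115, 113]), (15, [119, 117, 114]), (20, [50, 49, 48]), (25, [12, 24, 43])]
 across y=25 [(-25, [30, 68, 118]), (-20, [28, 60, 105]), (-15, [42, 72, 116]), (-10, [148, 146, 142]), (-5, [144, 141, 138]), (0, [146, 143, 140]), (5, [146, 143, 140]), (10, [147, 143, 140]), (15, [150, 147, 144]), (20, [62, 60, 61]), (25, [12, 25, 
[... 947 characters left out ...]
), (-5, [115, 113, 111]), (0, [114, 112, 110]), (5, [114, 111, 110]), (10, [140, 137, 134]), (15, [139, 136, 135]), (20, [38, 76, 131]), (25, [34, 75, 134])]
 across y=25 [(-25, [17, 39, 69]), (-20, [18, 40, 71]), (-15, [37, 40, 45]), (-10, [145, 142, 138]), (-5, [144, 141, 138]), (0, [143, 139, 136]), (5, [143, 140, 137]), (10, [143, 141, 137]), (15, [141, 139, 136]), (20, [29, 53, 88]), (25, [35, 75, 132])]
 across y=55 [(-25, [184, 25, 14]), (-20, [187, 29, 19]), (-15, [188, 30, 19]), (-10, [187, 28, 16]), (-5, [187, 29, 20]), (0, [185, 26, 17]), (5, [186, 29, 20]), (10, [184, 29, 20]), (15, [185, 28, 18]), (20, [185, 29, 18]), (25, [188, 31, 18])]
[528.80156437  20.57145216 328.88022428]
```

All in place: the bar lies on both tubes, and the handle is at its stop.

```bash
python3 -c "
from workcell import env
print(env.job_done())"
```

```text
the job is handed in; nothing more can be done
None
```

Job handed in, no verdict was returned: the one white piece lies in the tray, both grey tubes are seated in grooves 0 and 2 with the bar down on them, and the handle is at its clockwise stop; while pressing the bar the wrist force reached 91 N (limit 120 N), and I viewed 15 pictures, one over the limit of 14.

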